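# Strip and weigh in the noodle-press retaining rings

### The arm

A 6-joint arm with a two-finger parallel gripper is mounted at the origin on the work surface. World frame = base frame: x ahead of the robot, y to its left, z up, the work surface at z = 0. Lengths are in m, angles in degrees, forces in N, time in s.
With the tool pointing down it reaches from about 0.3 to 0.75 m from the base axis. Payload 8.5 kg.
Tool frame: the origin (TCP) lies on the mounting face of the last link; the fingertips stand 173 mm ahead of it and the grasp point (between the pads) lies 155 mm ahead of it (env.tips_ahead is the distance from the TCP to the fingertips, in m); x points along the fingers, z is the direction in which the jaws open and shut, and the axes are right-handed (so a half turn about x gives the same grasp; the last joint's range is limited). The gripper opens to 85 mm and grips with 20 to 120 N. Pads are 22 mm wide; open, the fingers measure 114 mm over their backs; the gripper's body (76 mm by 85 mm) begins 54 mm behind the grasp point. The pads swing forward as they close: fully open they stand 13 mm farther back than shut.
Start: joints at [63.409, 21.807, 74.336, -0, 83.858, -12.336], TCP at [0.135, 0.533, 0.405] pointing down, gripper open.
Joint ranges: [-178.18, 178.18], [-50.72, 133.34], [12.68, 142.11], [-81.47, 261.47], [9.98, 163.14], [-165.26, 165.26]. Speed limits (degrees/s): [136.94, 136.94, 180, 180, 180, 180].

### API

Orientations are given as a 3x3 rotation matrix whose columns are the frame's x, y, z axes.
In Python, from rig import env, optics gives the robot as it stands.
- The arm moves only by the shell command python3 -m inch 'ROWS' [FORCE]. ROWS is JSON, a list of rows, each a list of 3 entries, a list of its own where there are three numbers: the closure, from -1 (fully open) to 1 (shut), then the shift along the tool's x, y, z in units of 30 mm (1.0 is 30 mm), then the turn about the tool's x in units of 5 degrees (1.0 is 5 degrees). In form: [[hand, [x, y, z], yaw], ...]. A call has exactly 8 rows; each row shifts and turns the commanded pose from where the row before left it, along the tool's axes as they then stand; what a row does not reach is not made up. A row lasts 1/12 s, in which the tool goes at most 41.7 mm and 7.16 degrees, less where a joint would pass 70% of its speed; a pose out of reach is approached as far as the arm can. A call is refused whole if a number of a shift passes 1 or a number of a turn 1, either way. A call with a gripper value outside its range is refused whole. The fingers move at their own pace and stop on an object; FORCE is the grip in N (left out, the last holds). Time passes only in rows, so rows that do not move let the fingers close, or fill a call up. It gives the time, the measured TCP pose, the force and the opening at its end, in the units of the state.
- env.observe(): the state, without advancing time (a new reading comes with each control period).
- optics.get_image(name): name is "scene" or "side" or "wrist"; returns the picture (420x560x3 uint8, red, green, blue); there is no depth.
- optics.camera_params(name): a dict with "fx", "fy", "cx", "cy" (pixels), "xyz" and "rotation" of the camera in the world. Camera axes: x right, y down, z forward; pixel columns grow to the right and rows downward; lengths in m; the calibration is good to about 2 mm. A picture is of the moment at which its call begins: read the wrist's pose just before it. camera_params takes no time and is no camera call; for the wrist camera it gives the pose at the moment of the call.
- env.close_job(): hands the job in, once; it reports no verdict.
The state is a dict: "time_s": time; "q": joint angles; "qvel": joint speeds; "joint_efforts": joint torques, N m; "position": TCP position; "tool_rot": TCP orientation; "ft_force": force on the tool from outside, world axes, zero at the start; "wrist_torque": the same for the moment, N m; "grip_width": finger opening in m.
Only numpy, scipy, OpenCV 4.12 (cv2) and the standard library are available. Lean on these libraries where they do the work, as an engineer would, in place of code of your own. Each camera call takes 0.05 s, during which the arm holds its last target.

### The job

The noodle-press heads are going to the wash and every loose metal ring has to be accounted for. First zero the empty scale by pressing its green key until it gives and holding it a moment; then lever each split retaining ring that is fitted out of its groove with the pick, working its tip under the ring's ear until the ear springs up over the catch, and only then take the ring by hand and lay it flat in the middle of the scale's pan. When all rings are in the pan, press the orange key the same way; finish with the pick lying flat on its blue mat, do not lean hard on the scale, and leave everything else on the bench as it is.

Things in the scene. Friction and masses are not known exactly. Their poses are not given: they have to be found in the camera images.
- ring1: dark steel split retaining ring of head 1 (absent in some starts: head 1 is then bare). 6 mm thick, 90 g, 100 mm outside, 81 mm inside diameter, a gap of about 27 degrees. One end has a flat ear 34 mm wide, reaching 70 mm from the centre. Origin: ring centre, underside; z up; the ear points to the ring's own -x, the gap is on the ear's +y side
- ring1_ear (a point): underside of ring 1's ear, on its centre line, 60 mm from the ring's centre (10 mm from the ear's end)
- head1: fixed aluminium die head 1. Origin: centre of its foot on the bench; z up; ear slot towards its own -x (roughly the robot). Foot 136 mm across, 12 mm high; body 104 mm; top face 70 mm high. A 6 mm deep groove round the brass hub (76 mm) holds the ring flush, centred, underside 64 mm high; its ear lies sunk between cheeks 38 mm apart, so fingers cannot grip it
- ring2: dark steel split retaining ring of head 2 (absent in some starts: head 2 is then bare). 6 mm thick, 90 g, 100 mm outside, 81 mm inside diameter, a gap of about 27 degrees. One end has a flat ear 34 mm wide, reaching 70 mm from the centre. Origin: ring centre, underside; z up; the ear points to the ring's own -x, the gap is on the ear's +y side
- ring2_ear (a point): underside of ring 2's ear, on its centre line, 60 mm from the ring's centre (10 mm from the ear's end)
- head2: fixed die head 2, the same as head 1. On all heads, below the seated ear, from 52 to 70 mm from the head's axis and from 12 to 64 mm high, is free space, open outwards (own -x), where the pick's tongue goes in level, pointing to the axis, between the two catch noses
- ring3: dark steel split retaining ring of head 3 (absent in some starts: head 3 is then bare). 6 mm thick, 90 g, 100 mm outside, 81 mm inside diameter, a gap of about 27 degrees. One end has a flat ear 34 mm wide, reaching 70 mm from the centre. Origin: ring centre, underside; z up; the ear points to the ring's own -x, the gap is on the ear's +y side
- ring3_ear (a point): underside of ring 3's ear, on its centre line, 60 mm from the ring's centre (10 mm from the ear's end)
- head3: fixed die head 3, the same as head 1 and 2: origin at the centre of its foot on the bench, slot towards its own -x
- head1_catch (a point): middle of head 1's red sprung catch (all heads have one): two noses, 6.5 to 18.5 mm either side of the ear's centre line, hooked 4 mm over the ear's outer end. Raise the ear 20 to 25 mm (about 5 N) and they snap back under it: it then stays up on them, underside about 78 mm high, free to be gripped by its sides. Axle parts reach 94 mm from the head's axis
- pick: flat pick lying on its flat underside: orange handle bar 110 mm long (own x from -55 to +55 mm), 24 mm wide, 26 mm high, and a flat steel tongue 12 mm wide, 4 mm thick, level with the underside, from x = 54 to x = 108 mm. 140 g. Origin: centre of the handle's underside; x towards the tongue; z up. May be gripped across the handle from above, best near x = +38 mm
- mat: fixed blue tool mat, 200 by 130 mm (own x by y), 4 mm thick. Origin: centre of its underside on the bench; the pick starts on it
- scale: fixed white bench scale, 340 by 220 mm (own x by y), keys on its -x end (towards the robot), pan on its +x end. Origin: centre of its underside on the bench. The steel pan is 220 by 200 mm outside, 5 mm walls, floor 50 mm and rim 71 mm above the bench
- pan (a point): centre of the pan's floor, axes as the scale's
- tare_key (a joint): travel of the green membrane key, 0 up to 0.003 m fully down; springy, about 2 N per mm; it registers at 1.8 mm (about 4 N) held for 0.3 s. Returns by itself
- tare_top (a point): centre of the top of the green tare key (40 by 50 mm, 52 mm above the bench)
- log_key (a joint): the same for the orange membrane key
- log_top (a point): centre of the top of the orange log key (40 by 50 mm, 52 mm above the bench)
- oil_bottle: bystander: green bottle with red cap, 60 mm across, 170 mm tall. Origin: centre of its underside
- spice_jar: bystander: jar, 56 mm across, 80 mm tall. Origin: centre of its underside
- tin_can: bystander: closed tin, 68 mm across, 90 mm tall. Origin: centre of its underside
- tape_roll: bystander: roll of yellow tape lying flat, 90 mm across, 40 mm high. Origin: centre of its underside
- brush: bystander: bench brush, lying flat, handle to its -x

How it is judged (in metres and radians):
On the way, in this order (a step that is already met when the one before it is completed fails the run):
1. green tare key pressed about 4 N (1.8 mm) for 0.3 s while all rings are still in their grooves (value of joint tare_key above 0.0018 m and horizontal distance between ring1 and head1 below 0.02 m and z of ring1_ear in the frame of head1 below 0.07 m and horizontal distance between ring2 and head2 below 0.02 m and z of ring2_ear in the frame of head2 below 0.07 m and horizontal distance between ring3 and head3 below 0.02 m and z of ring3_ear in the frame of head3 below 0.07 m), for 0.3 s.
2. all fitted rings lie in the pan (x of ring1 in the frame of pan between -0.075 and 0.075 m and y of ring1 in the frame of pan between -0.065 and 0.065 m and z of ring1 in the frame of pan between -0.01 and 0.045 m and (angle between ring1's own z axis and vertical below 0.6 rad or angle between ring1's own z axis and vertical above 2.54 rad) and x of ring2 in the frame of pan between -0.075 and 0.075 m and y of ring2 in the frame of pan between -0.065 and 0.065 m and z of ring2 in the frame of pan between -0.01 and 0.045 m and (angle between ring2's own z axis and vertical below 0.6 rad or angle between ring2's own z axis and vertical above 2.54 rad) and x of ring3 in the frame of pan between -0.075 and 0.075 m and y of ring3 in the frame of pan between -0.065 and 0.065 m and z of ring3 in the frame of pan between -0.01 and 0.045 m and (angle between ring3's own z axis and vertical below 0.6 rad or angle between ring3's own z axis and vertical above 2.54 rad)), for 0.2 s.
3. orange log key pressed about 4 N (1.8 mm) for 0.3 s with all rings in the pan (all of step 2 and value of joint log_key above 0.0018 m), for 0.3 s.
At the end, for the whole second after the job is handed in: Every fitted ring lies still in the pan, centre within 75 mm (along the scale) and 65 mm (across) of its middle, under 45 mm above its floor, within 0.6 rad of flat, either face up; the pick lies still and flat on the mat, its origin within 70 mm (along) and 60 mm (across) of its centre (all of step 2 and x of pick in the frame of mat between -0.07 and 0.07 m and y of pick in the frame of mat between -0.06 and 0.06 m and height (world z) of pick below 0.012 m and angle between pick's own z axis and vertical below 0.2 rad and linear speed of each of pick, ring1, ring2, ring3 below 0.03 m/s); the robot touches nothing.
It fails at once if ring 1 is worked with the fingers while its ear is still down in the slot (contact force between the fingers and ring1 above 1 N and horizontal distance between ring1 and head1 below 0.015 m and z of ring1_ear in the frame of head1 below 0.068 m and angle between ring1's own z axis and vertical below 0.3 rad).
It fails at once if ring 2 is worked with the fingers while its ear is still down in the slot (contact force between the fingers and ring2 above 1 N and horizontal distance between ring2 and head2 below 0.015 m and z of ring2_ear in the frame of head2 below 0.068 m and angle between ring2's own z axis and vertical below 0.3 rad).
It fails at once if ring 3 is worked with the fingers while its ear is still down in the slot (contact force between the fingers and ring3 above 1 N and horizontal distance between ring3 and head3 below 0.015 m and z of ring3_ear in the frame of head3 below 0.068 m and angle between ring3's own z axis and vertical below 0.3 rad).
It fails at once if the scale is pressed or struck with more than 60 N (contact force between scale and anything else above 60 N).
It fails at once if a bystander is pushed more than 5 cm or knocked over (distance of any of oil_bottle, spice_jar, tin_can, tape_roll, brush from where it was at the start of the episode above 0.05 m or angle between any of oil_bottle, spice_jar, tin_can, tape_roll's own z axis and vertical above 0.7 rad).
Of ring1, ring2, ring3 only 2 to 3 are there at a start; the rules pass over those that are not, and their reading is None.
At some moment in a run one of pick may be knocked a few centimetres aside while the robot is not near it.
It also fails if it takes over 210 s, if anything falls off the work surface, if the arm or the gripper's body presses on something with over 40 N, if the wrist force passes 120 N, or if a joint passes its speed limit or range.

## Working session

There is one attempt and no reset: what is moved stays moved. The work goes in short steps, Python scripts to look and compute and a shell command to move; the robot and the scene stay as the last step left them, time stands still between calls to the robot, and variables do not carry over. Pictures are saved under pics/ and viewed, and the job is handed in when it is done.

```bash
ls -la; mkdir -p pics; python3 - <<'E'
from rig import env, optics
import cv2
s=env.observe(); print(s)
for n in ["scene","side","wrist"]:
    p=optics.camera_params(n); print(n,p)
    cv2.imwrite(f"pics/{n}0.png",optics.get_image(n)[:,:,::-1])
E
```

```text
total 12
drwxr-xr-x  3 agent agent 4096 Dec  7 01:16 .
drwxr-xr-x 23 root  root  4096 Dec  7 01:16 ..
drwxr-xr-x  2 agent agent 4096 Dec  7 01:16 pics
{'time_s': 0.0, 'q': array([ 6.34101322e+01,  2.18421754e+01,  7.43862096e+01,  1.77750374e-03,
        8.38583928e+01, -1.23355710e+01]), 'qvel': array([ 0.06240782,  0.05236841,  0.03762659,  0.0858121 ,  0.09256574,
       -0.02427968]), 'joint_efforts': array([ 1.41328451e-04, -4.48465204e+01, -2.31287527e+01, -1.83239522e-04,
        4.65965059e-03,  5.51086123e-05]), 'position': array([0.13540156, 0.53302654, 0.40409191]), 'tool_rot': array([[-7.05500781e-04, -9.69211500e-01,  2.46228697e-01],
       [-1.34056266e-03,  2.46229454e-01,  9.69210637e-01],
       [-9.99998853e-01,  3.53693864e-04, -1.47300382e-03]]), 'ft_force': array([-0.67375528,  0.13481277,  1.13872437]), 'wrist_torque': array([-0.01629864,  0.00223057, -0.02797416]), 'grip_width': 0.0852387563218306}
scene {'fx': 454.2636647146543, 'fy': 454.2636647146543, 'cx': 280.90508123195997, 'cy': 213.29496915396606, 'xyz': array([1.13258431, 0.57456596, 0.98935519]), 'rotation': array([[-0.72762914,  0.49935724, -0.4703171 ],
       [ 0.68581034,  0.54438395, -0.48302203],
       [ 0.01483253, -0.67400924, -0.73857399]])}
side {'fx': 425.1407035730052, 'fy': 425.1407035730052, 'cx': 281.023926052139, 'cy': 213.2520418163604, 'xyz': array([ 0.35513623, -0.85169594,  1.07827774]), 'rotation': array([[ 9.71631923e-01, -1.81553999e-01,  1.51557092e-01],
       [-2.36498196e-01, -7.45628310e-01,  6.22982365e-01],
       [-9.96817001e-05, -6.41152531e-01, -7.67413462e-01]])}
wrist {'fx': 303.71072273300115, 'fy': 303.71072273300115, 'cx': 279.106365252308, 'cy': 208.50021679980952, 'xyz': array([0.06058562, 0.55292152, 0.37307163]), 'rotation': array([[ 0.24671157,  0.92380265,  0.2927833 ],
       [ 0.9690878 , -0.23471631, -0.07600714],
       [-0.00149459,  0.30248456, -0.95315311]])}
```

View pics/scene0.png

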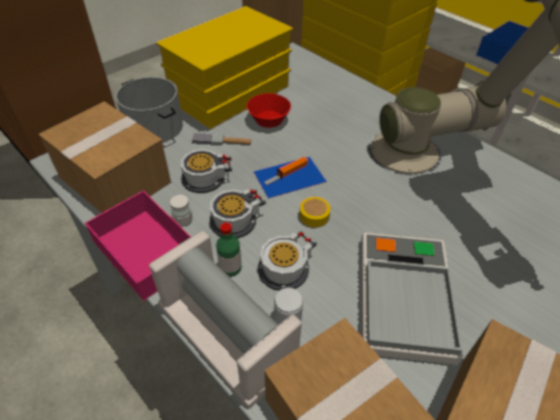

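View pics/side0.png

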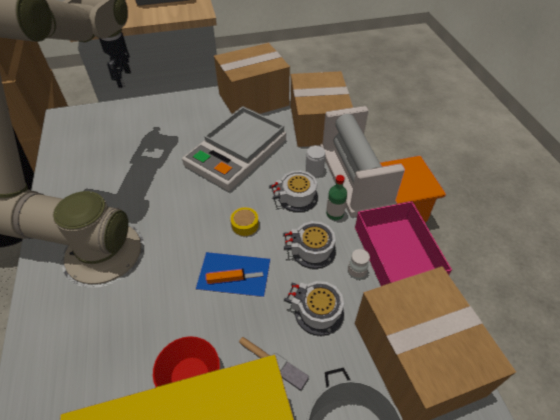

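View pics/wrist0.png

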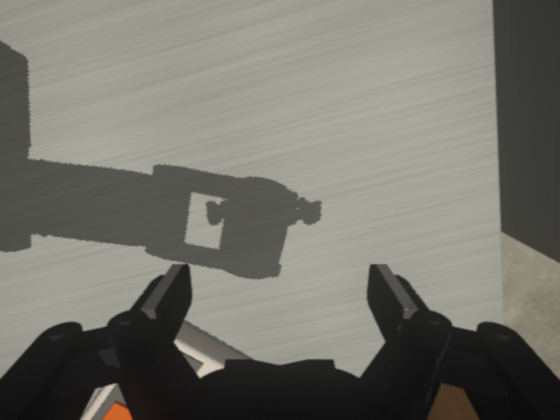

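The scene and side views show three heads, with the scale at +y, the pick on its mat and the bystanders in view. I'll enlarge these to read pixels.

```bash
cat > h.py <<'E'
import numpy as np, cv2
from rig import env, optics
def ray(P,uv):
    d=np.array([(uv[0]-P['cx'])/P['fx'],(uv[1]-P['cy'])/P['fy'],1.0])
    return np.array(P['xyz']),np.array(P['rotation'])@d
def onz(P,uv,z):
    o,d=ray(P,uv); return o+d*(z-o[2])/d[2]
def tri(obs):
    A=[];b=[]
    for P,uv in obs:
        o,d=ray(P,uv); d=d/np.linalg.norm(d); M=np.eye(3)-np.outer(d,d); A.append(M); b.append(M@o)
    A=np.vstack(A);b=np.hstack(b); x=np.linalg.lstsq(A,b,rcond=None)[0]
    return x,np.linalg.norm(A@x-b)
def proj(P,X):
    c=np.array(P['rotation']).T@(np.array(X)-P['xyz']); return np.array([P['fx']*c[0]/c[2]+P['cx'],P['fy']*c[1]/c[2]+P['cy']])
def crop(img,x0,y0,x1,y1,s,fn):
    c=cv2.resize(img[y0:y1,x0:x1],None,fx=s,fy=s,interpolation=cv2.INTER_CUBIC)
    for u in range((x0+9)//10*10,x1,10):
        cv2.line(c,(int((u-x0)*s),0),(int((u-x0)*s),4 if u%50 else 12),(0,0,255),1)
        if u%20==0: cv2.putText(c,str(u),(int((u-x0)*s)-8,22),0,.35,(0,0,255),1)
    for v in range((y0+9)//10*10,y1,10):
        cv2.line(c,(0,int((v-y0)*s)),(5,int((v-y0)*s)),(0,0,255),1)
        if v%20==0: cv2.putText(c,str(v),(6,int((v-y0)*s)+4),0,.35,(0,0,255),1)
    cv2.imwrite(fn,c)
E
python3 - <<'E'
from h import *
s=cv2.imread('pics/scene0.png'); d=cv2.imread('pics/side0.png')
crop(s,170,130,370,280,4,'pics/s_heads.png')
crop(s,340,220,480,360,4,'pics/s_scale.png')
crop(d,170,170,370,320,4,'pics/d_heads.png')
crop(d,170,100,300,200,6,'pics/d_scale.png')
E
```

```text
(no output)
```

View pics/s_heads.png

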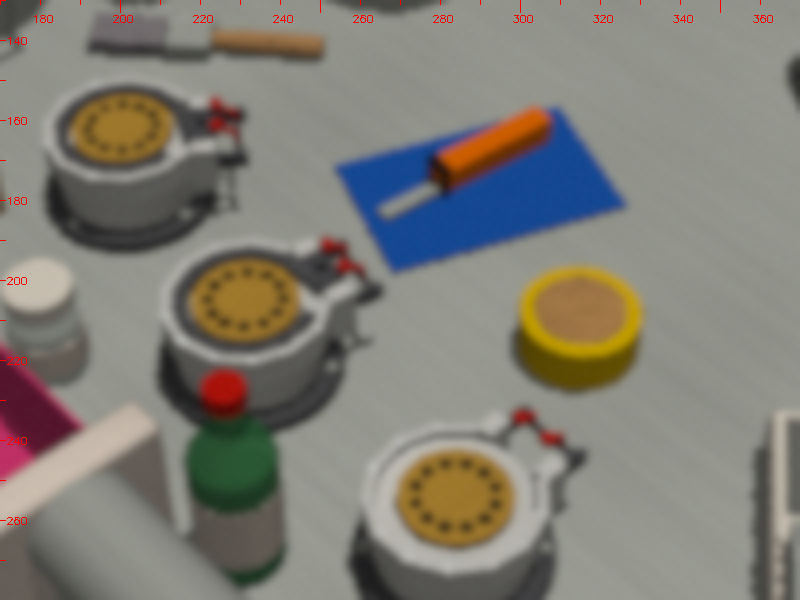

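View pics/s_scale.png

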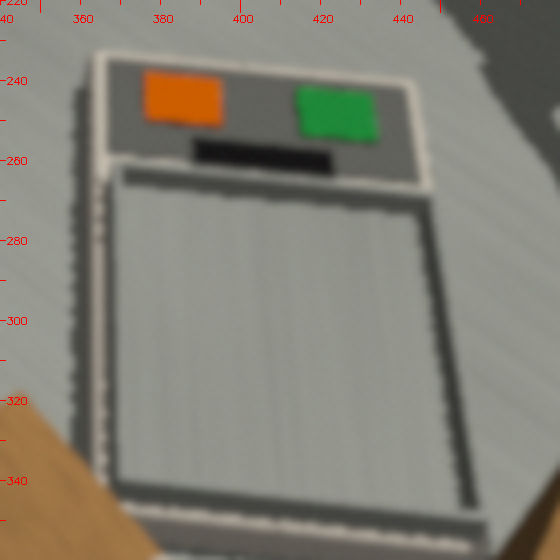

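View pics/d_heads.png

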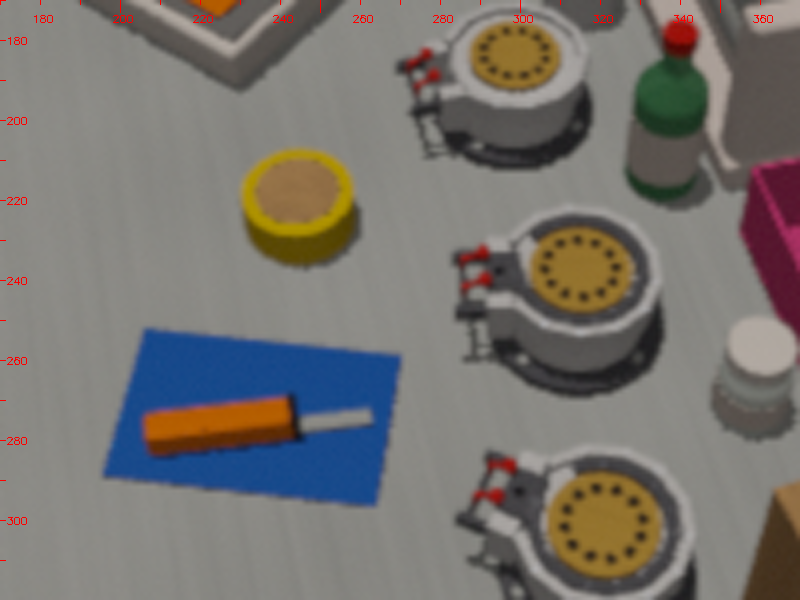

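View pics/d_scale.png

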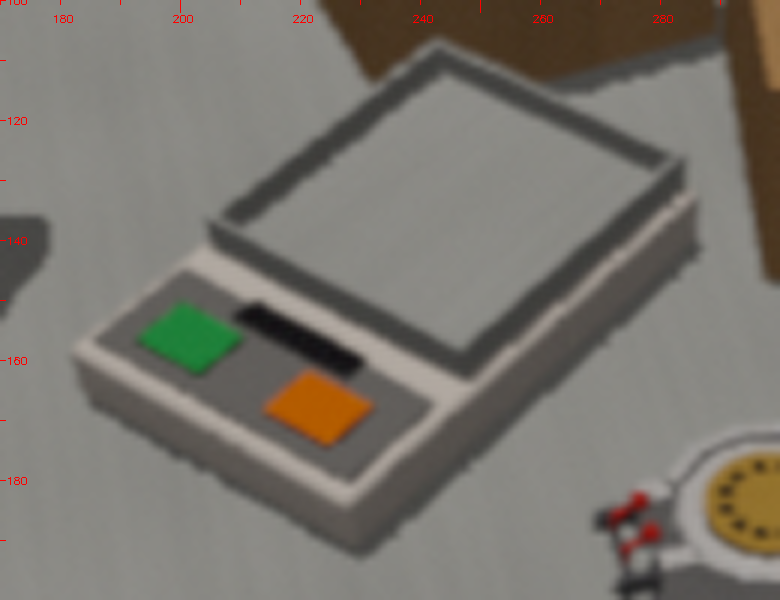

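The head nearest the scale shows no dark ring, so it is bare. The other two carry rings. Now triangulating.

```bash
python3 - <<'E'
from h import *
S=optics.camera_params('scene');D=optics.camera_params('side')
np.set_printoptions(precision=4,suppress=True)
pts={'hubA':((200.3,162),(321,301)),'hubB':((231.5,205),(315.3,237)),'hubC':((284,255),(298.8,183.8)),
'green':((424.2,248.5),(201.7,156.3)),'orange':((386,244.5),(223,168)),
# catch noses
'A_red1':((223.5,155.7),(295.5,286.3)),'A_red2':((224,161.5),(292,294)),
'B_red1':((252.5,191.2),(288.5,233.6)),'B_red2':((257.2,196.5),(289.5,240.2)),
'pick_handle_tip(top,tongue end)':((279,168.5),(243,270.5)),
'tongue_tip':((266,183.2),(262.5,274.5)),
'mat1':((254,171.3),(267,296)),'mat2':((268.5,198),(270,258.7)),'mat3':((309,157),(195.8,289)),'mat4':((326,181.5),(206.5,252.5)),
'panrimA':((368,260.5),(247.3,161.5)),'panrimB':((446,266.5),(205.2,137)),
'panfar':((461,350),(243,106.5)),
'bottle cap':((226,224),(340,178)),'tape':((315,206.5),(245,217)),
}
for k,(a,b) in pts.items():
    print(k,*tri([(S,a),(D,b)]))
E
```

```text
hubA [ 0.5839 -0.349   0.0683] 0.0030537098371511613
hubB [ 0.629  -0.1439  0.0693] 0.00369733746317614
hubC [0.6398 0.0799 0.0667] 0.003270871391456302
green [0.3456 0.3061 0.0511] 0.0025466588997545203
orange [0.4096 0.2294 0.0513] 0.003203476050379665
A_red1 [ 0.5271 -0.3029  0.0899] 0.0014696304426656892
A_red2 [ 0.5197 -0.3085  0.0599] 0.002969859613977702
B_red1 [ 0.5563 -0.1295  0.0873] 0.004375454069409788
B_red2 [ 0.5515 -0.1286  0.0598] 0.007917802262876658
pick_handle_tip(top,tongue end) [ 0.4032 -0.1889  0.0387] 0.0015447011423329483
tongue_tip [ 0.4562 -0.1937  0.0055] 0.004313224970759314
mat1 [ 0.4506 -0.2629  0.0041] 0.009859361183320243
mat2 [ 0.4909 -0.143   0.0021] 0.003300400426425455
mat3 [ 0.2616 -0.1937  0.0006] 0.001923377180281139
mat4 [ 0.3075 -0.0745  0.0014] 0.002355077629975484
panrimA [0.4944 0.2332 0.0609] 0.00625562735140199
panrimB [0.3707 0.382  0.0722] 0.0022503040787720673
panfar [0.5373 0.5278 0.0727] 0.0012753820839876918
bottle cap [ 0.7349 -0.0237  0.1729] 0.003819212649634506
tape [0.4434 0.0021 0.0437] 0.00399490351580826
```

```bash
python3 -m inch '[[1,[0,-0.9,-0.6],0],[1,[0,-0.9,-0.6],0],[1,[0,-0.9,-0.6],0],[1,[0,-0.9,-0.6],0],[1,[0,-0.9,-0.6],0],[1,[0,-0.9,-0.6],0],[1,[0,-0.9,-0.6],0],[1,[0,0,0],0]]' 30
python3 - <<'E'
from h import *
P=optics.camera_params('wrist')
im=optics.get_image('wrist'); cv2.imwrite('pics/w1.png',im[:,:,::-1]); print(P)
s=env.observe();print(s['position'],s['tool_rot'])
E
```

```text
time_s: 0.82
position: [0.2903, 0.3616, 0.4046]
tool_rot: [[0.001, -0.968, 0.251], [-0.001, 0.251, 0.968], [-1.0, -0.001, -0.001]]
ft_force: [0.1, 0.1, -0.3]
grip_width: 0.0003
{'fx': 303.71072273300115, 'fy': 303.71072273300115, 'cx': 279.106365252308, 'cy': 208.50021679980952, 'xyz': array([0.21559396, 0.38182642, 0.37338742]), 'rotation': array([[ 0.25101655,  0.92239024,  0.29357612],
       [ 0.96798194, -0.23879115, -0.07739343],
       [-0.00128356,  0.30360342, -0.95279763]])}
[0.28903199 0.36291912 0.40462709] [[-1.70967646e-04 -9.68203658e-01  2.50163242e-01]
 [-3.49048348e-04  2.50163288e-01  9.68203598e-01]
 [-9.99999924e-01  7.82124239e-05 -3.80719716e-04]]
```

View pics/w1.png

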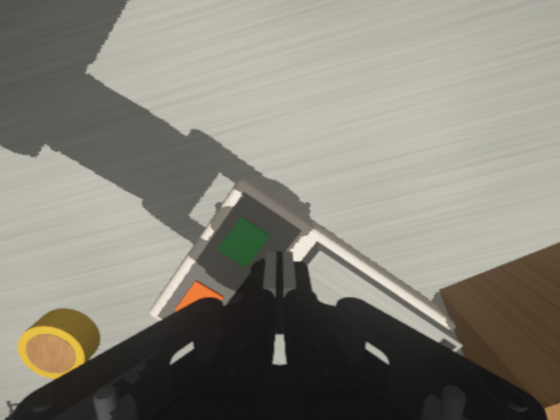

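Wrist view: green key centre is at about (243,242).

```bash
python3 - <<'E'
from h import *
np.set_printoptions(precision=4,suppress=True)
P=optics.camera_params('wrist');S=optics.camera_params('scene');D=optics.camera_params('side')
print(onz(P,(243,242),.052), tri([(P,(243,242)),(S,(424.2,248.5)),(D,(201.7,156.3))]))
s=env.observe();R=s['tool_rot'];print(s['position'])
t=np.array([.3456,.3061,.24]); print(R.T@(t-s['position'])/.03)
E
```

```text
[0.3419 0.307  0.052 ] (array([0.3444, 0.3063, 0.0499]), np.float64(0.003384263159927668))
[0.289  0.3629 0.4046]
[ 5.4879 -2.2999 -1.36  ]
```

```bash
python3 -m inch '[[1,[0.3,-0.56,-0.35],0],[1,[0.5,-0.56,-0.35],0],[1,[0.8,-0.56,-0.35],0],[1,[0.9,-0.56,-0.35],0],[1,[1,0,0],0],[1,[1,0,0],0],[1,[0.6,0,0],0],[1,[0.2,0,0],0]]'
python3 -m inch '[[1,[0,0,0],0],[1,[0,0,0],0],[1,[0,0,0],0],[1,[0,0,0],0],[1,[0,0,0],0],[1,[0,0,0],0],[1,[0,0,0],0],[1,[0,0,0],0]]'
python3 - <<'E'
from h import *
im=optics.get_image('side'); cv2.imwrite('pics/d1.png',im[:,:,::-1]); crop(im[:,:,::-1],150,90,280,190,6,'pics/d1c.png')
E
```

```text
time_s: 1.53
position: [0.3415, 0.3075, 0.2432]
tool_rot: [[-0.005, -0.969, 0.246], [-0.002, 0.246, 0.969], [-1.0, 0.004, -0.003]]
ft_force: [-0.2, 0.1, -0.9]
grip_width: 0.0001
time_s: 2.2
position: [0.3424, 0.3071, 0.2459]
tool_rot: [[0.0, -0.969, 0.246], [0.0, 0.246, 0.969], [-1.0, -0.0, 0.0]]
ft_force: [-0.4, -0.2, -0.9]
grip_width: -0.0005
```

View pics/d1c.png

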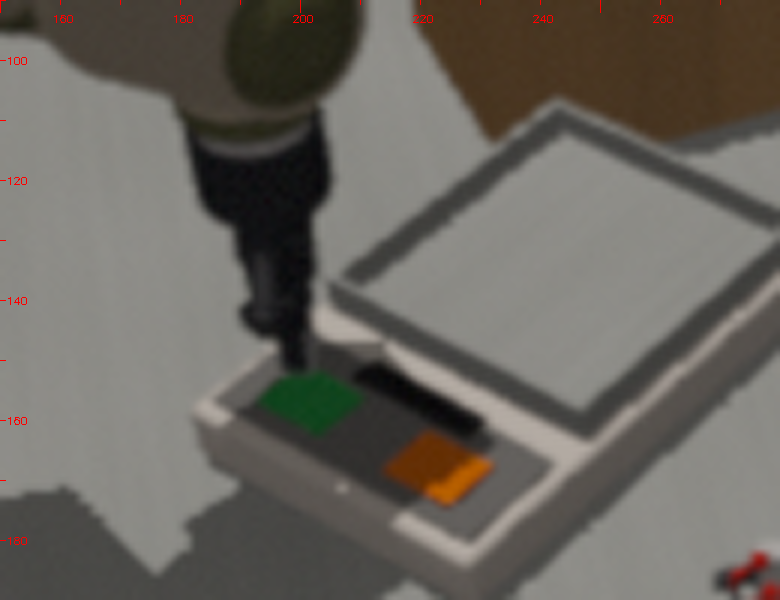

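The tip is about 20 mm above the green key and centred on it. Pressing in small steps.

```bash
python3 -m inch '[[1,[0.3,0,0],0],[1,[0.3,0,0],0],[1,[0.1,0,0],0],[1,[0,0,0],0],[1,[0.03,0,0],0],[1,[0,0,0],0],[1,[0,0,0],0],[1,[0,0,0],0]]'
python3 -m inch '[[1,[0.03,0,0],0],[1,[0,0,0],0],[1,[0,0,0],0],[1,[0,0,0],0],[1,[0,0,0],0],[1,[0,0,0],0],[1,[0,0,0],0],[1,[0,0,0],0]]'
```

```text
time_s: 2.92
position: [0.3422, 0.3071, 0.2241]
tool_rot: [[-0.0, -0.969, 0.246], [-0.0, 0.246, 0.969], [-1.0, 0.0, -0.0]]
ft_force: [-2.3, -1.6, 3.5]
grip_width: -0.0005
time_s: 3.58
position: [0.3423, 0.3071, 0.2231]
tool_rot: [[-0.0, -0.969, 0.246], [-0.0, 0.246, 0.969], [-1.0, 0.0, -0.0]]
ft_force: [-3.2, -2.6, 5.3]
grip_width: 0.0004
```

```bash
python3 -m inch '[[1,[0.03,0,0],0],[1,[0,0,0],0],[1,[0,0,0],0],[1,[0,0,0],0],[1,[0,0,0],0],[1,[0,0,0],0],[1,[0,0,0],0],[1,[0,0,0],0]]'
python3 -m inch '[[1,[-0.5,0,0],0],[1,[-1,0,0],0],[1,[-1,0,0],0],[1,[-1,0,0],0],[1,[-1,0,0],0],[1,[0,0,0],0],[1,[0,0,0],0],[1,[0,0,0],0]]'
python3 - <<'E'
from h import *
np.set_printoptions(precision=4,suppress=True)
s=env.observe();R=s['tool_rot'];print(s['position'],s['q'])
# above pick
t=np.array([.40,-.19,s['position'][2]]); print(R.T@(t-s['position'])/.03)
E
```

```text
time_s: 4.25
position: [0.3422, 0.3071, 0.2229]
tool_rot: [[0.001, -0.969, 0.246], [0.0, 0.246, 0.969], [-1.0, -0.0, 0.0]]
ft_force: [-5.3, -3.4, 15.4]
grip_width: 0.0002
time_s: 4.92
position: [0.3423, 0.3071, 0.3563]
tool_rot: [[-0.001, -0.969, 0.246], [-0.0, 0.246, 0.969], [-1.0, 0.001, -0.0]]
ft_force: [-0.1, -0.2, -0.8]
grip_width: 0.0003
[0.3423 0.3071 0.3563] [ 27.0921  15.4913  92.682    0.0036  71.8653 -48.6498]
[  0.003   -5.9459 -15.585 ]
```

Force reached 15 N, so the key bottomed and was held over 0.6 s. Now over to the pick.

```bash
python3 -m inch '[[-1,[0,-0.29,-1],0],[-1,[0,-0.29,-1],0],[-1,[0,-0.29,-1],0],[-1,[0,-0.29,-1],0],[-1,[0,-0.29,-1],0],[-1,[0,-0.29,-1],0],[-1,[0,-0.29,-1],0],[-1,[0,-0.29,-1],0]]'
python3 -m inch '[[-1,[0,-0.29,-1],0],[-1,[0,-0.29,-1],0],[-1,[0,-0.29,-1],0],[-1,[0,-0.29,-1],0],[-1,[0,-0.29,-1],-0.85],[-1,[0,-0.29,-1],-1],[-1,[0,0,-0.8],-1],[-1,[0,0,0],0]]'
python3 - <<'E'
from h import *
np.set_printoptions(precision=4,suppress=True)
s=env.observe();print(s['position'],s['tool_rot'],s['q'])
P=optics.camera_params('wrist'); im=optics.get_image('wrist'); cv2.imwrite('pics/w2.png',im[:,:,::-1]); np.savez('w2.npz',xyz=P['xyz'],rotation=P['rotation'])
E
```

```text
time_s: 5.58
position: [0.3504, 0.056, 0.3559]
tool_rot: [[-0.002, -0.969, 0.246], [0.0, 0.246, 0.969], [-1.0, 0.002, -0.0]]
ft_force: [0.3, 0.6, -0.3]
grip_width: 0.0853
time_s: 6.25
position: [0.3574, -0.1572, 0.3557]
tool_rot: [[-0.002, -1.0, -0.001], [0.0, -0.001, 1.0], [-1.0, 0.002, 0.0]]
ft_force: [0.2, 0.2, 0.3]
grip_width: 0.0856
[ 0.3574 -0.1572  0.3557] [[-0.0015 -1.     -0.0012]
 [ 0.0004 -0.0012  1.    ]
 [-1.      0.0015  0.0004]] [ -41.2438    8.7093  102.1501   -0.0423   69.2219 -131.2987]
```

View pics/w2.png

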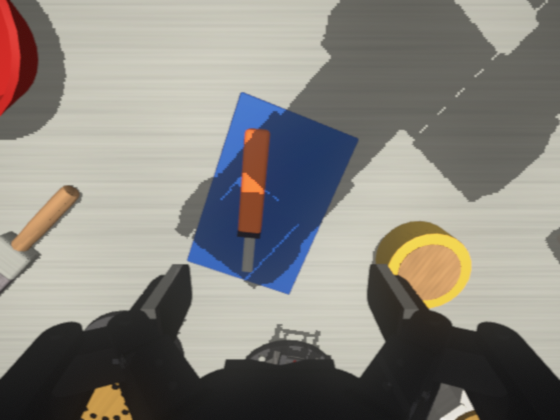

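Wrist view shows the pick with handle top end at (257,130) and tongue tip at (247,270). The camera sits on the robot side, so I'll turn the tool half round to let it look over the heads.

```bash
A='[[-1,[0,0,0],1],[-1,[0,0,0],1],[-1,[0,0,0],1],[-1,[0,0,0],1],[-1,[0,0,0],1],[-1,[0,0,0],1],[-1,[0,0,0],1],[-1,[0,0,0],1]]' ; true
python3 -m inch '[[-1,[-0.3,0,0],1],[-1,[-0.3,0,0],1],[-1,[-0.3,0,0],1],[-1,[-0.3,0,0],1],[-1,[0,0,0],1],[-1,[0,0,0],1],[-1,[0,0,0],1],[-1,[0,0,0],1]]' | head -3
python3 -m inch '[[-1,[0,0,0],1],[-1,[0,0,0],1],[-1,[0,0,0],1],[-1,[0,0,0],1],[-1,[0,0,0],1],[-1,[0,0,0],1],[-1,[0,0,0],1],[-1,[0,0,0],1]]' | head -1
python3 -m inch '[[-1,[0,0,0],1],[-1,[0,0,0],1],[-1,[0,0,0],1],[-1,[0,0,0],1],[-1,[0,0,0],1],[-1,[0,0,0],1],[-1,[0,0,0],1],[-1,[0,0,0],1]]' | head -1
python3 -m inch '[[-1,[0,0,0],1],[-1,[0,0,0],1],[-1,[0,0,0],1],[-1,[0,0,0],1],[-1,[0,0,0],1],[-1,[0,0,0],1],[-1,[0,0,0],1],[-1,[0,0,0],1]]' | head -1
python3 -m inch '[[-1,[0,0.5,0.5],1],[-1,[0,0.5,0.5],1],[-1,[0,0.5,0.5],1],[-1,[0,0.5,0.5],1],[-1,[0,0.5,0.5],0],[-1,[0,0.5,0.5],0],[-1,[0,0,0],0],[-1,[0,0,0],0]]'
python3 - <<'E'
from h import *
np.set_printoptions(precision=4,suppress=True)
s=env.observe();print(s['position'],s['tool_rot'],s['q'])
P=optics.camera_params('wrist'); im=optics.get_image('wrist'); cv2.imwrite('pics/w3.png',im[:,:,::-1]); np.savez('w3.npz',**P)
E
```

```text
time_s: 6.97
position: [0.3572, -0.1527, 0.3921]
tool_rot: [[-0.001, -0.763, 0.646], [0.002, 0.646, 0.763], [-1.0, 0.002, 0.0]]
time_s: 7.63
time_s: 8.3
time_s: 8.97
time_s: 9.63
position: [0.4588, -0.2285, 0.3917]
tool_rot: [[-0.002, 1.0, -0.0], [0.002, -0.0, -1.0], [-1.0, -0.002, -0.002]]
ft_force: [-0.7, 0.6, 0.1]
grip_width: 0.0855
[ 0.4588 -0.2285  0.3917] [[-0.0021  1.     -0.0004]
 [ 0.0019 -0.0004 -1.    ]
 [-1.     -0.0021 -0.0019]] [-39.728   18.6731  81.4703   0.01    80.0195  50.2918]
```

View pics/w3.png

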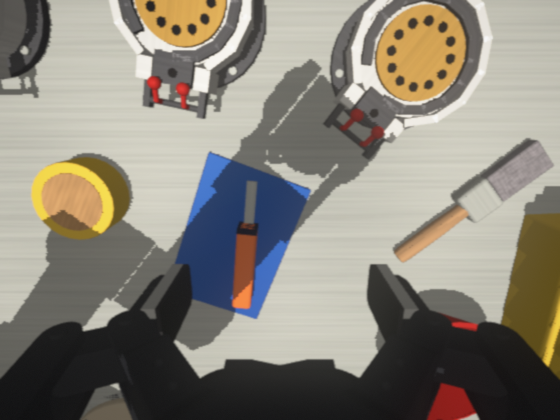

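Very clear: both slots with ears and red noses are visible (head B catch around (168,90), head A around (362,128)), and the pick tongue tip is at (251,183). A second view, further forward, will fix heights and angles.

```bash
python3 -m inch '[[-1,[0,0.5,0],0],[-1,[0,0.5,0],0],[-1,[0,0.5,0],0],[-1,[0,0.5,0],0],[-1,[0,0.5,0],0],[-1,[0,0,0],0],[-1,[0,0,0],0],[-1,[0,0,0],0]]'
python3 - <<'E'
from h import *
np.set_printoptions(precision=4,suppress=True)
s=env.observe();print(s['position'],s['tool_rot'],s['q'])
P=optics.camera_params('wrist'); im=optics.get_image('wrist')[:,:,::-1]; cv2.imwrite('pics/w4.png',im); np.savez('w4.npz',**P)
crop(im,80,0,280,150,4,'pics/w4B.png')
crop(im,300,0,500,150,4,'pics/w4A.png')
crop(im,300,80,500,230,4,'pics/w4A2.png')
im=cv2.imread('pics/w3.png')
crop(im,100,0,300,150,4,'pics/w3B.png')
crop(im,310,20,510,170,4,'pics/w3A.png')
crop(im,170,150,330,320,3.5,'pics/w3P.png')
E
```

```text
time_s: 10.35
position: [0.5326, -0.2284, 0.393]
tool_rot: [[-0.001, 1.0, 0.0], [0.0, 0.0, -1.0], [-1.0, -0.001, -0.0]]
ft_force: [-0.4, -1.3, -0.3]
grip_width: 0.085
[ 0.5326 -0.2284  0.393 ] [[-0.0008  1.      0.    ]
 [ 0.0004  0.     -1.    ]
 [-1.     -0.0008 -0.0004]] [-34.9094  25.2729  70.6572  -0.0059  84.1184  55.0885]
```

View pics/w4.png

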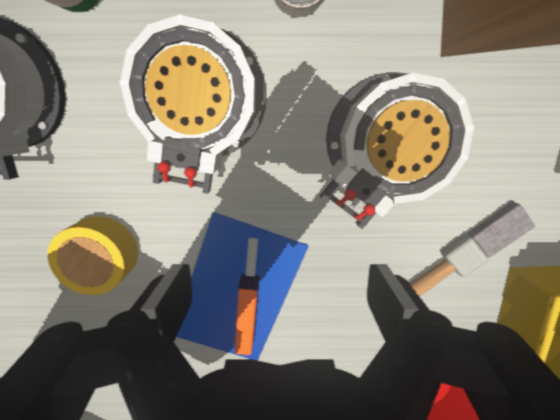

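View pics/w4B.png

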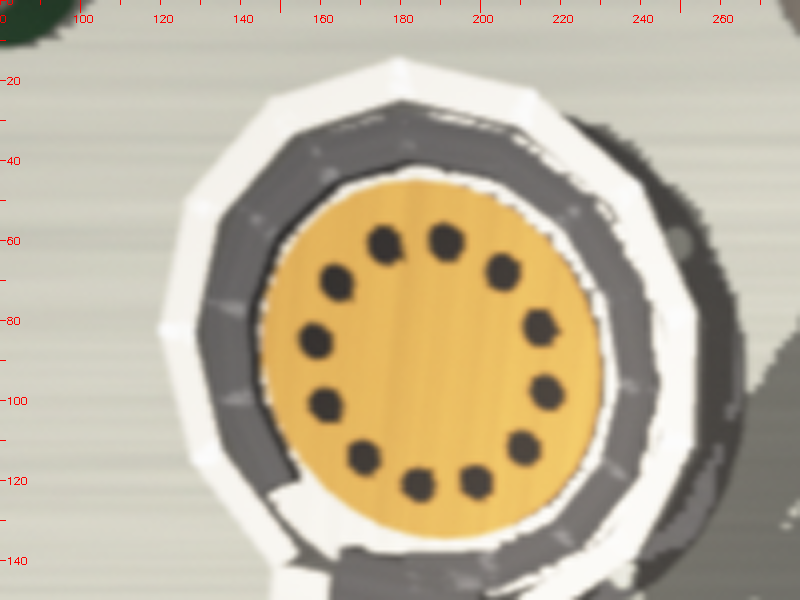

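View pics/w3B.png

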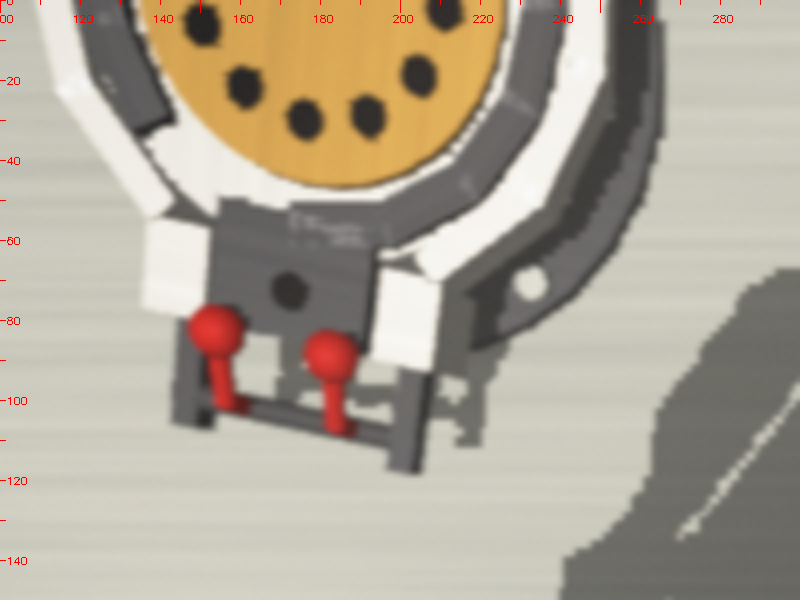

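View pics/w3A.png

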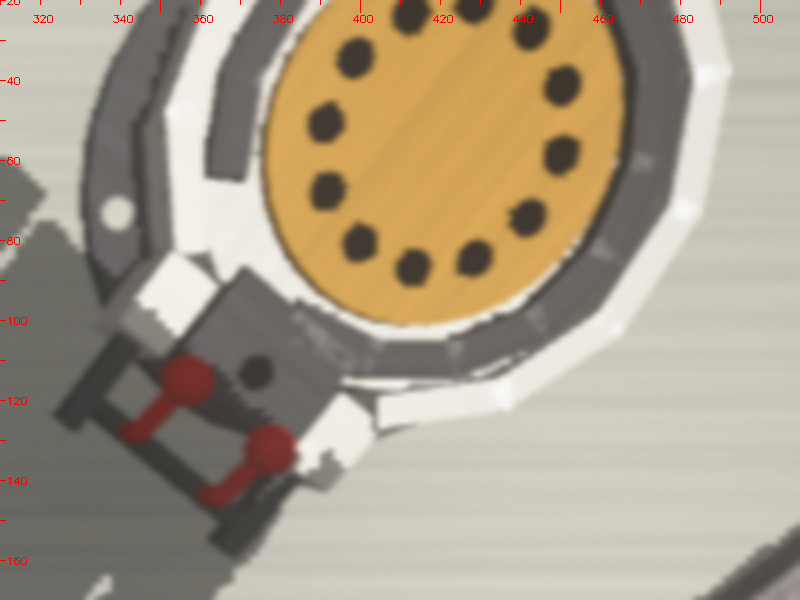

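View pics/w3P.png

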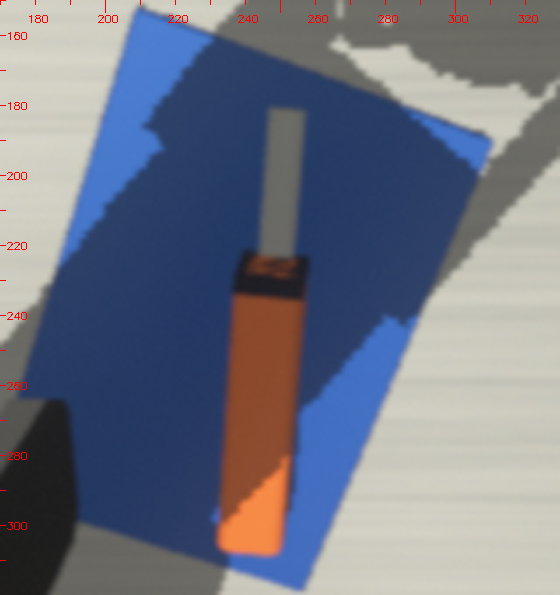

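```bash
python3 - <<'E'
from h import *
im=cv2.imread('pics/w4.png')
crop(im,140,130,230,200,8,'pics/w4Bc.png')
crop(im,310,160,400,230,8,'pics/w4Ac.png')
E
```

```text
(no output)
```

View pics/w4Bc.png

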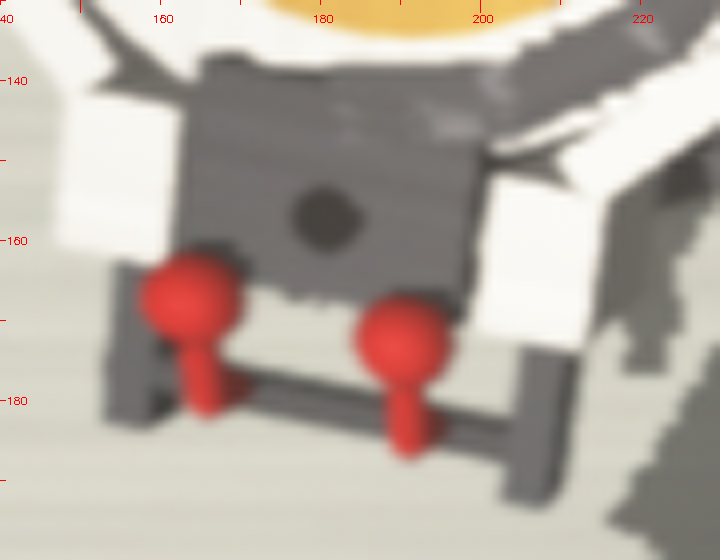

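View pics/w4Ac.png

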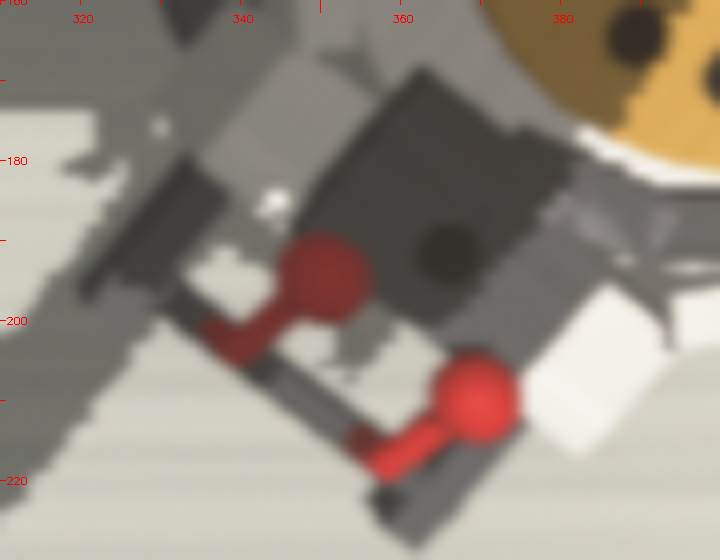

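```bash
python3 - <<'E'
from h import *
np.set_printoptions(precision=4,suppress=True)
I=optics.camera_params('wrist')
def L(f): 
    d=dict(np.load(f)); return {k:(float(v) if v.ndim==0 else v) for k,v in d.items()}
a=optics.camera_params('wrist')
W3={**a,**L('w3.npz')} if True else 0; W4=L('w4.npz')
S=optics.camera_params('scene');D=optics.camera_params('side')
pts={'B_ballL':((154.2,82.3),(163.8,166.8)),'B_ballR':((182.5,88.5),(190.3,172.8)),'B_dot':((172.3,73),(180.7,157.2)),
'B_axL':((157.5,100.5),(167.5,178.5)),'B_axR':((184.5,107),(192,183.5)),
'B_cheekLo':((136,77),(147,161)),'B_cheekRo':((208,92),(213,173.5)),
'A_ballL':((356.5,115),(350.5,194.7)),'A_ballR':((377.2,132.3),(369.5,209.5)),'A_dot':((373.7,112.8),(366.2,191.6)),
'A_cheekR':((391.5,136),(382.5,217)),
'tongue tip L':((246.5,180.5),(247.3,238.5)),}
for k,(p,q) in pts.items(): print(k,*tri([(W3,p),(W4,q)]))
im=cv2.imread('pics/w4.png'); hsv=cv2.cvtColor(im,cv2.COLOR_BGR2HSV)
m=cv2.inRange(hsv,(12,90,120),(28,255,255)); m2=cv2.inRange(hsv,(8,80,40),(30,255,255))
n,lab,st,c=cv2.connectedComponentsWithStats(m2)
for i in range(1,n):
    if st[i,4]>800:
        cn=cv2.findContours((lab==i).astype(np.uint8),0,1)[0]; h=cv2.convexHull(max(cn,key=len)); e=cv2.fitEllipse(h)
        print(st[i],e,onz(W4,e[0],.070),onz(W4,e[0],.073))
E
```

```text
B_ballL [ 0.5607 -0.1183  0.0753] 0.00021700658626667486
B_ballR [ 0.5554 -0.1435  0.078 ] 9.425783114532112e-05
B_dot [ 0.5688 -0.1329  0.0688] 3.056832395289366e-05
B_axL [ 0.5462 -0.1144  0.0606] 0.0006327047040202848
B_axR [ 0.5405 -0.1381  0.0581] 0.00043354117583622635
B_cheekLo [ 0.5654 -0.1009  0.0704] 0.0001902127157581977
B_cheekRo [ 0.553  -0.1632  0.0694] 0.00024609673415466323
A_ballL [ 0.5333 -0.2968  0.0756] 0.0004248434629305465
A_ballR [ 0.5182 -0.3166  0.0759] 0.00033836929655163203
A_dot [ 0.5351 -0.3134  0.0707] 0.00029221231349845216
A_cheekR [ 0.5162 -0.3242  0.0924] 0.000516165360848503
tongue tip L [ 0.4592 -0.1881  0.0109] 0.0007503124487715017
[ 442    0  118   56 5775] ((498.2019348144531, 22.95229721069336), (82.08793640136719, 138.60560607910156), 82.54502868652344) [ 0.6817 -0.4124  0.07  ] [ 0.6809 -0.4105  0.073 ]
[ 144   45   87   90 5596] ((187.2327880859375, 89.3731918334961), (83.50719451904297, 92.01274871826172), 145.4091339111328) [ 0.6295 -0.1452  0.07  ] [ 0.6293 -0.146   0.073 ]
[ 367  100   84   82 4991] ((408.3624267578125, 140.30613708496094), (77.94481658935547, 86.76319885253906), 50.617557525634766) [ 0.5847 -0.3491  0.07  ] [ 0.585  -0.3479  0.073 ]
[  47  216   91   79 5393] ((92.36405944824219, 254.89137268066406), (77.67855834960938, 89.73628997802734), 80.09339141845703) [ 0.4659 -0.0295  0.07  ] [ 0.4673 -0.0315  0.073 ]
[ 498  265   62  115 4759] ((547.473876953125, 319.5788269042969), (94.88643646240234, 123.8399429321289), 155.05604553222656) [ 0.3843 -0.5337  0.07  ] [ 0.3866 -0.5305  0.073 ]
[ 236  289   20   65 1041] ((245.40037536621094, 319.04669189453125), (17.9128360748291, 90.12362670898438), 3.8893847465515137) [ 0.3851 -0.189   0.07  ] [ 0.3874 -0.1894  0.073 ]
```

```bash
python3 - <<'E'
from h import *
np.set_printoptions(precision=4,suppress=True)
def L(f): 
    d=dict(np.load(f)); return {k:(float(v) if v.ndim==0 else v) for k,v in d.items()}
W3=L('w3.npz');W4=L('w4.npz')
for p in [(162.5,102),(170,103.6),(184.5,106.8),(196,109.3)]:
    best=min(((tri([(W3,p),(W4,(u,178.8+.194*(u-170.6)))]),u) for u in np.arange(160,210,.25)),key=lambda t:t[0][1]); print(p,best)
hub=np.array([.6294,-.1455]);hA=np.array([.5849,-.3485])
for h,d,bl,br in ((hub,(.5688,-.1329),(.5607,-.1183),(.5554,-.1435)),(hA,(.5351,-.3134),(.5333,-.2968),(.5182,-.3166))):
    d=np.array(d)-h; m=(np.array(bl)+br)/2-h; b=np.array(bl)-br
    print('dot r,ang',np.hypot(*d),np.degrees(np.arctan2(*d[::-1])),'balls',np.hypot(*m),np.degrees(np.arctan2(*m[::-1])), 'perp',np.degrees(np.arctan2(b[1],b[0]))+90,np.hypot(*b))
E
```

```text
(162.5, 102) ((array([ 0.545 , -0.1169,  0.0566]), np.float64(3.258336839621703e-05)), np.float64(171.0))
(170, 103.6) ((array([ 0.5435, -0.1239,  0.0565]), np.float64(2.434093633457547e-05)), np.float64(178.0))
(184.5, 106.8) ((array([ 0.5407, -0.137 ,  0.0557]), np.float64(5.268404062250926e-05)), np.float64(191.25))
(196, 109.3) ((array([ 0.5384, -0.1478,  0.0555]), np.float64(4.531242859344722e-05)), np.float64(202.0))
dot r,ang 0.06189604187668221 168.25436657471207 balls 0.07282844567886922 168.43548986591117 perp 168.1228011161219 0.025751310646256416
dot r,ang 0.06092659517813213 144.8230807917849 balls 0.07242901697524276 144.75199425318166 perp 142.66990518617726 0.024900803199896977
```

```bash
python3 - <<'E'
from h import *
np.set_printoptions(precision=4,suppress=True)
def L(f): 
    d=dict(np.load(f)); return {k:(float(v) if v.ndim==0 else v) for k,v in d.items()}
W3=L('w3.npz');W4=L('w4.npz')
t=onz(W3,(252,181.1),.008);b=onz(W3,(249.1,222.9),.008);f=onz(W3,(247.1,234.6),.030);r=onz(W3,(241.1,308),.030)
print(t,b,f,r)
d=f-r;print(np.degrees(np.arctan2(d[1],d[0])),np.hypot(*d[:2])); d=t-r;print(np.degrees(np.arctan2(d[1],d[0])),np.hypot(*d[:2]))
h=d/np.hypot(*d[:2]); o=t-.108*h; g=o+.038*h; print('o',o,'g',g, 'from rear',r+.055*h)
# mat corners
m=[onz(W3,p,.004) for p in [(209,152.5),(309.5,190),(257,318)]]; print(m,'ctr',(m[0]+m[2])/2+ (0 if 1 else 0))
print((m[1]+ (m[0]+m[2]-m[1]))/2, np.linalg.norm(m[1]-m[0]),np.linalg.norm(m[2]-m[1]))
s=env.observe();R=s['tool_rot'];print(R.T@(np.array([g[0],g[1],0])-s['position'])/.03, s['position'])
E
```

```text
[ 0.4578 -0.1948  0.008 ] [ 0.405  -0.1898  0.008 ] [ 0.3986 -0.1893  0.03  ] [ 0.2975 -0.1783  0.03  ]
-6.208044410679028 0.1017372809024821
-5.880200157313233 0.16120322524469338
o [ 0.3504 -0.1838  0.0227] g [ 0.3882 -0.1877  0.0176] from rear [ 0.3522 -0.184   0.0225]
[array([ 0.4909, -0.1454,  0.004 ]), array([ 0.4459, -0.2636,  0.004 ]), array([ 0.2623, -0.196 ,  0.004 ])] ctr [ 0.3766 -0.1707  0.004 ]
[ 0.3766 -0.1707  0.004 ] 0.1265430619575894 0.19567763396041735
[13.1072 -4.8074 -1.3607] [ 0.5326 -0.2286  0.3931]
```

Both views agree on head 1 and 2 positions, slot headings (about -11.7° and -35.3°) and pick heading -6°. Moving over the pick grip point.

```bash
python3 -m inch '[[-1,[0,-0.8,-0.23],0],[-1,[0,-0.8,-0.23],0],[-1,[0,-0.8,-0.23],0],[-1,[0.4,-0.8,-0.23],0],[-1,[0.8,-0.8,-0.23],0],[-1,[0.8,-0.8,-0.21],0],[-1,[0.8,0,0],0.6],[-1,[0.7,0,0],0.6]]'
python3 -m inch '[[-1,[0.6,0,0],0],[-1,[0.4,0,0],0],[-1,[0.3,0,0],0],[-1,[0,0,0],0],[-1,[0,0,0],0],[-1,[0,0,0],0],[-1,[0,0,0],0],[-1,[0,0,0],0]]'
python3 - <<'E'
from h import *
np.set_printoptions(precision=4,suppress=True)
s=env.observe();print(s['position'])
P=optics.camera_params('wrist'); im=optics.get_image('wrist')[:,:,::-1]; cv2.imwrite('pics/w5.png',im); np.savez('w5.npz',**P)
g=np.array([.3882,-.1877,0]);print(s['tool_rot'].T@(g-s['position'])/.03)
E
```

```text
time_s: 11.07
position: [0.3875, -0.1874, 0.2875]
tool_rot: [[0.0, 0.994, -0.108], [-0.0, -0.108, -0.994], [-1.0, 0.0, 0.0]]
ft_force: [1.0, -0.9, -0.1]
grip_width: 0.0851
time_s: 11.73
position: [0.3894, -0.1883, 0.2496]
tool_rot: [[0.001, 0.995, -0.105], [-0.001, -0.105, -0.995], [-1.0, 0.001, 0.001]]
ft_force: [0.3, 0.1, 0.3]
grip_width: 0.0858
[ 0.3894 -0.1883  0.2496]
[ 8.3212 -0.0514 -0.0206]
```

View pics/w5.png

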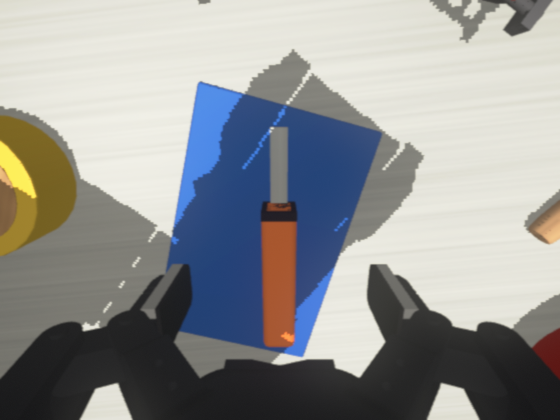

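Pick is centred between the fingers and parallel to them. Descend and grip.

```bash
python3 -m inch '[[-1,[0.5,0,0],0],[-1,[0.5,0,0],0],[-1,[0.5,0,0],0],[-1,[0.4,0,0],0],[-1,[0.3,0,0],0],[-1,[0.1,0,0],0],[-1,[0,0,0],0],[-1,[0,0,0],0]]'
python3 -m inch '[[1,[0,0,0],0],[1,[0,0,0],0],[1,[0,0,0],0],[1,[0,0,0],0],[1,[0,0,0],0],[1,[0,0,0],0],[1,[0,0,0],0],[1,[0,0,0],0]]' 80
python3 -m inch '[[1,[-0.3,0,0],0],[1,[-0.5,0,0],0],[1,[-0.6,0,0],0],[1,[-0.6,0,0],0],[1,[-0.6,0,0],0],[1,[-0.6,0,0],0],[1,[-0.3,0,0],0],[1,[0,0,0],0]]' 80
python3 - <<'E'
from h import *
np.set_printoptions(precision=4,suppress=True)
s=env.observe();print(s['position'])
P=optics.camera_params('wrist'); im=optics.get_image('wrist')[:,:,::-1]; cv2.imwrite('pics/w6.png',im); np.savez('w6.npz',**P)
crop(im,180,60,380,320,2.3,'pics/w6c.png')
E
```

```text
time_s: 12.45
position: [0.3896, -0.1883, 0.1804]
tool_rot: [[0.0, 0.995, -0.105], [-0.0, -0.105, -0.995], [-1.0, 0.0, 0.0]]
ft_force: [-0.5, -0.1, -0.3]
grip_width: 0.0852
time_s: 13.12
position: [0.3895, -0.1883, 0.1805]
tool_rot: [[0.001, 0.995, -0.105], [-0.0, -0.105, -0.995], [-1.0, 0.001, 0.0]]
ft_force: [-1.5, 0.2, 6.7]
grip_width: 0.0225
time_s: 13.78
position: [0.3895, -0.1883, 0.2866]
tool_rot: [[0.003, 0.995, -0.105], [-0.002, -0.105, -0.995], [-1.0, 0.003, 0.002]]
ft_force: [-0.4, -0.2, -1.0]
grip_width: 0.0224
[ 0.3895 -0.1883  0.2866]
```

View pics/w6.png

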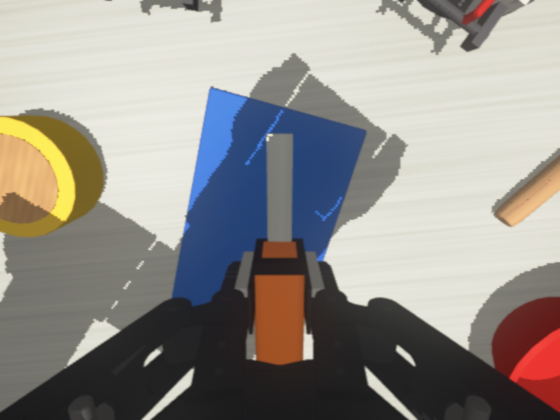

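```bash
cat > plan.py <<'E'
from h import *
np.set_printoptions(precision=3,suppress=True)
HUB={'B':np.array([.6294,-.1455]),'A':np.array([.5849,-.3485])}
ANG={'B':168.25,'A':144.8}
def rel(h,tipoff=.0686):
    s=env.observe();R=s['tool_rot'];p=s['position']
    a=np.radians(ANG[h]);u=np.array([np.cos(a),np.sin(a)]);v=np.array([-u[1],u[0]])
    d=p[:2]-HUB[h]; head=np.degrees(np.arctan2(R[1,1],R[0,1]))
    print('TCP r',d@u,'lat',d@v,'tip r',(p[:2]+tipoff*R[:2,1]-HUB[h])@u,'tiplat',(p[:2]+tipoff*R[:2,1]-HUB[h])@v,'z',p[2],'tong bot',p[2]-.1765,'heading',head,'yaw units needed',-((ANG[h]-180)-head)/5,'F',s['ft_force'])
def go(h,r,z,tipoff=.0686):
    s=env.observe();R=s['tool_rot'];p=s['position']
    a=np.radians(ANG[h]);u=np.array([np.cos(a),np.sin(a)])
    t=np.array([*(HUB[h]+u*(r+tipoff)),z]); print('units now-frame',R.T@(t-p)/.03)
E
python3 - <<'E'
from plan import *
rel('B');go('B',.105,.2866)
P=dict(np.load('w6.npz')); s=env.observe()
X=onz(P,(280,134),s['position'][2]-.1725); print(s['tool_rot'].T@(X-s['position']))
E
```

```text
TCP r 0.22630373606524282 lat 0.0906643144051384 tip r 0.1580481612929682 tiplat 0.08379934133783366 z 0.2854624825964997 tong bot 0.10896248259649971 heading -6.006649699214053 yaw units needed 1.1486700601571893 F [-0.248 -0.143 -1.855]
units now-frame [-0.038  2.05  -2.831]
[ 0.173  0.069 -0.   ]
```

```bash
python3 -m inch '[[1,[0,0.41,-0.57],0],[1,[0,0.41,-0.57],0],[1,[0,0.41,-0.57],0],[1,[0,0.41,-0.56],0],[1,[0,0.41,-0.56],0],[1,[0,0,0],0.6],[1,[0,0,0],0.55],[1,[0,0,0],0]]'
python3 - <<'E'
from plan import *
rel('B')
P=optics.camera_params('wrist'); im=optics.get_image('wrist')[:,:,::-1]; cv2.imwrite('pics/w7.png',im); np.savez('w7.npz',**P)
E
```

```text
time_s: 14.5
position: [0.4595, -0.1099, 0.2838]
tool_rot: [[-0.002, 0.979, -0.205], [0.001, -0.205, -0.979], [-1.0, -0.002, -0.001]]
ft_force: [0.3, 0.8, -0.5]
grip_width: 0.0227
TCP r 0.17362435979788285 lat -0.00027265833101219276 tip r 0.10502455754383694 tiplat -0.00020140393350556287 z 0.2838252254297677 tong bot 0.10732522542976769 heading -11.809512923456284 yaw units needed -0.011902584691256735 F [ 0.291  0.811 -0.457]
```

View pics/w7.png

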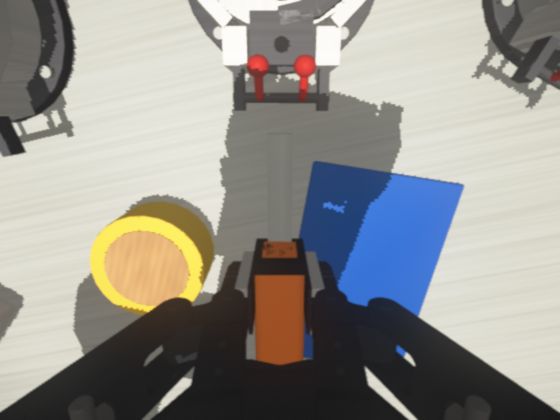

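```bash
python3 - <<'E'
from plan import *
im=cv2.imread('pics/w7.png'); crop(im,205,0,355,150,5,'pics/w7c.png')
P=dict(np.load('w7.npz')); s=env.observe()
for n,uv,z in (('dot',(281.7,44),.07),('bl',(258,64.5),.0765),('br',(305,65),.0765),('tip',(279.7,134.5),s['position'][2]-.1725),('hub?',(279.7,200),s['position'][2]-.1725)):
    X=onz(P,uv,z); print(n,1000*(s['tool_rot'].T@(X-s['position'])),X)
E
```

```text
dot [213.761 112.457   0.532] [ 0.569 -0.133  0.07 ]
bl [207.289 101.559 -12.043] [ 0.561 -0.119  0.077]
br [207.277 101.253  12.795] [ 0.556 -0.143  0.077]
tip [172.366  67.92   -0.713] [ 0.526 -0.123  0.111]
hub? [172.427  37.089  -0.774] [ 0.496 -0.117  0.111]
```

View pics/w7c.png

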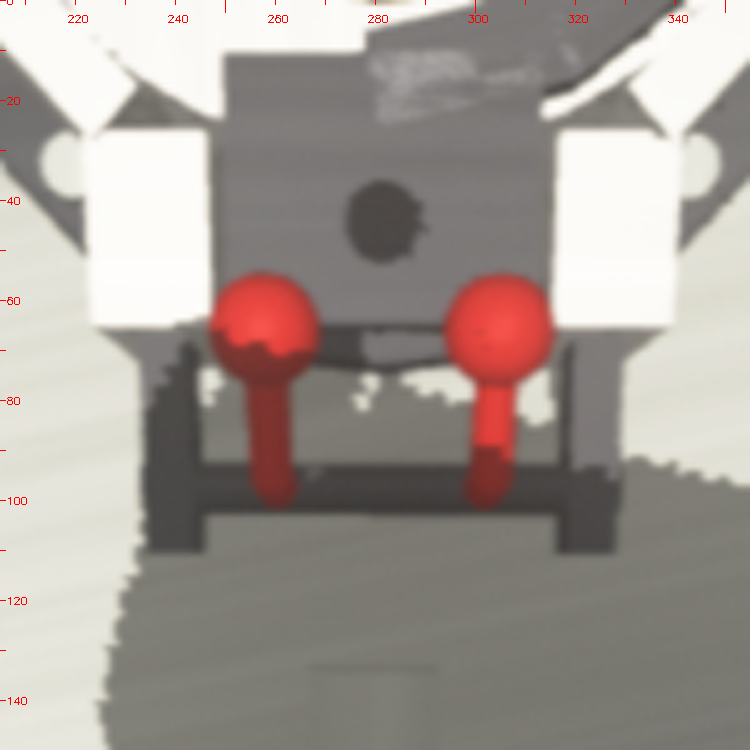

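Balls are centred at 281.3 and the tongue at 279.5, so I need about 1.1 mm sideways (+z). The axle bar lies under the tongue's path, so I'll feel its top first.

```bash
python3 -m inch '[[1,[0.3,0,0.04],0],[1,[0.4,0,0],0],[1,[0.4,0,0],0],[1,[0.2,0,0],0],[1,[0.1,0,0],0],[1,[0,0,0],0],[1,[0,0,0],0],[1,[0,0,0],0]]'
python3 - <<'E'
from plan import *
rel('B');go('B',.081,.24)
P=optics.camera_params('wrist'); im=optics.get_image('wrist')[:,:,::-1]; cv2.imwrite('pics/w8.png',im); np.savez('w8.npz',**P)
E
```

```text
time_s: 15.22
position: [0.4593, -0.1115, 0.2434]
tool_rot: [[0.001, 0.979, -0.204], [-0.0, -0.204, -0.979], [-1.0, 0.001, 0.0]]
ft_force: [0.2, 0.3, -0.8]
grip_width: 0.0222
TCP r 0.17342939037480995 lat 0.0013555671054331724 tip r 0.10482941626410161 tiplat 0.0013531433128099234 z 0.24341585693596468 tong bot 0.06691585693596469 heading -11.747975610202948 yaw units needed 0.00040487795941039905 F [ 0.164  0.286 -0.791]
units now-frame [ 0.115  0.794 -0.045]
```

View pics/w8.png

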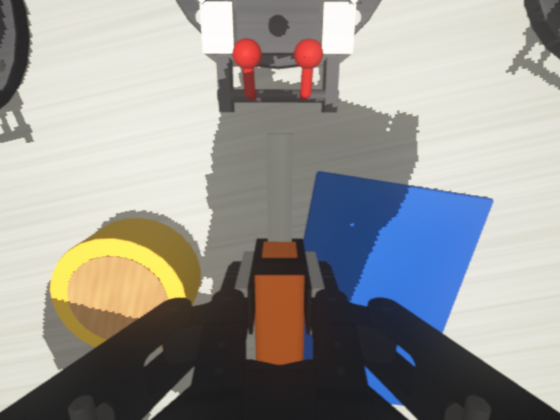

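```bash
cat >> plan.py <<'E'
def red(im,y1=130):
    hsv=cv2.cvtColor(im,cv2.COLOR_BGR2HSV)
    m=cv2.inRange(hsv,(0,150,60),(6,255,255))|cv2.inRange(hsv,(174,150,60),(180,255,255)); m[y1:]=0
    # balls: erode away the arms
    m=cv2.morphologyEx(m,cv2.MORPH_OPEN,cv2.getStructuringElement(cv2.MORPH_ELLIPSE,(13,13)))
    n,lab,st,c=cv2.connectedComponentsWithStats(m); return [(st[i].tolist(),c[i]) for i in range(1,n) if st[i,4]>80]
E
python3 - <<'E'
from plan import *
im=cv2.imread('pics/w8.png'); crop(im,205,0,355,150,5,'pics/w8c.png')
for f in ('w7','w8'): print(f,red(cv2.imread(f'pics/{f}.png')))
P=dict(np.load('w8.npz')); s=env.observe()
R=red(im)
for n,uv,z in [('dot',(277.8,25),.07)]+[('ball',c,.0765) for _,c in R]+[('tip',(279.6,134.5),s['position'][2]-.1725)]:
    X=onz(P,uv,z); print(n,1000*(s['tool_rot'].T@(X-s['position'])))
E
```

```text
w7 [([248, 55, 20, 20, 299], array([257.712,  64.431])), ([295, 56, 20, 22, 335], array([304.334,  65.779]))]
w8 [([234, 39, 27, 32, 657], array([246.627,  53.61 ])), ([295, 39, 27, 31, 637], array([307.956,  53.491]))]
dot [173.556 111.834  -1.34 ]
ball [167.041 100.102 -13.929]
ball [167.049 100.134  10.845]
tip [172.565  67.892  -0.601]
```

View pics/w8c.png

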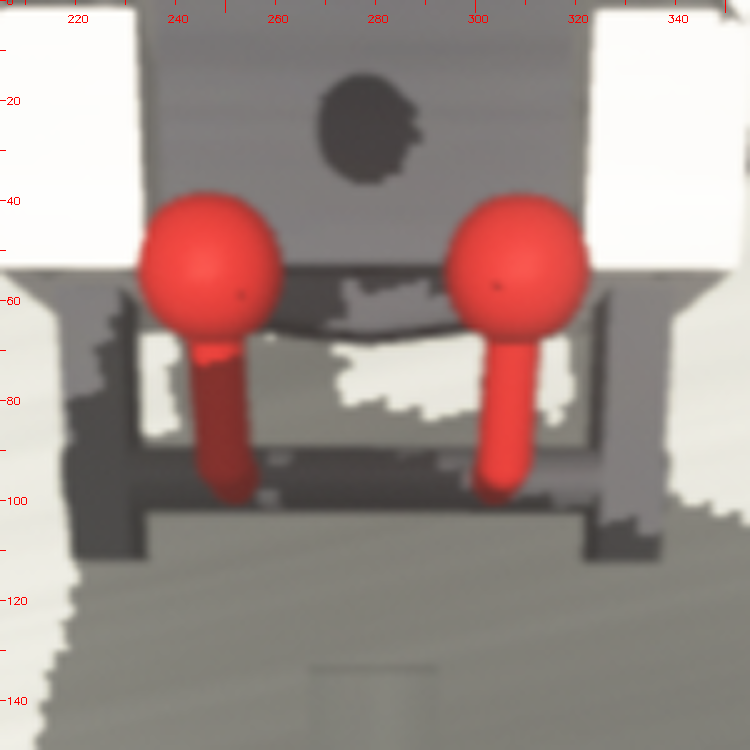

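```bash
python3 - <<'E'
from plan import *
a=dict(np.load('w7.npz'));b=dict(np.load('w8.npz'));w3=dict(np.load('w3.npz'))
s=env.observe();R=s['tool_rot']
f=lambda X:np.round(1000*(np.array([*(X[:2]-HUB['B'])])),1)
for n,p,q in (('rear',(280,93),(280,89.4)),('front',(280,103),(280,102.2)),('ctr+',(280,98),(280,95.8)),('ballL',(257.7,64.8),(246.6,53)),('cheek front',(330,65.2),(353,53.8)),('dot',(281.5,44),(278,25.5))):
    X,e=tri([(a,p),(b,q)]); print(n,X,e,np.hypot(*(X[:2]-HUB['B'])))
P=b
for z in (.053,.056,.059): 
  for v in (89.4,102.2): print(z,v,np.hypot(*(onz(P,(279,v),z)[:2]-HUB['B'])))
E
```

```text
rear [ 0.544 -0.128  0.081] 0.0011343307608323498 0.08693817464381104
front [ 0.538 -0.126  0.13 ] 0.0011202631113807675 0.09320190825573167
ctr+ [ 0.541 -0.127  0.092] 0.0011319972027108451 0.08987526976457622
ballL [ 0.561 -0.118  0.074] 0.0001933137565644283 0.07350027202831601
cheek front [ 0.546 -0.147  0.13 ] 0.0016996651560816467 0.0830176795334863
dot [ 0.569 -0.133  0.07 ] 3.3004487436191126e-05 0.06169361246584127
0.053 89.4 0.0851174344469329
0.053 102.2 0.09103481800760281
0.056 89.4 0.08531843542323339
0.056 102.2 0.09112442266266416
0.059 89.4 0.08551943643578576
0.059 102.2 0.09121402732861753
```

```bash
python3 -m inch '[[1,[0,0.3,-0.03],0],[1,[0,0.3,0],0],[1,[0,0.22,0],0],[1,[0,0,0],0],[1,[0.07,0,0],0],[1,[0,0,0],0],[1,[0,0,0],0],[1,[0,0,0],0]]'
python3 - <<'E'
from plan import *
rel('B')
P=optics.camera_params('wrist'); im=optics.get_image('wrist')[:,:,::-1]; cv2.imwrite('pics/w9.png',im); np.savez('w9.npz',**P)
crop(im,205,0,355,150,5,'pics/w9c.png')
E
```

```text
time_s: 15.93
position: [0.4833, -0.1155, 0.2409]
tool_rot: [[-0.0, 0.979, -0.204], [0.0, -0.204, -0.979], [-1.0, -0.0, -0.0]]
ft_force: [-0.3, -0.6, -1.0]
grip_width: 0.0228
TCP r 0.1491504997033138 lat 0.00037193672489045225 tip r 0.08055050533948147 tiplat 0.0003799529578251225 z 0.24087393338288363 tong bot 0.06437393338288364 heading -11.75669528207577 yaw units needed -0.0013390564151539053 F [-0.265 -0.615 -1.032]
```

View pics/w9c.png

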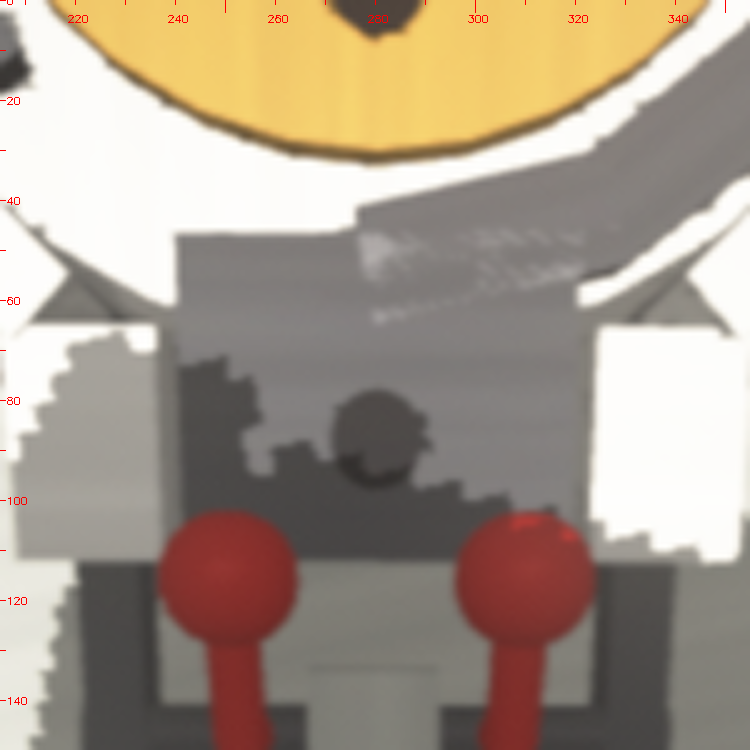

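Aligned within about 0.2 mm. Lowering to feel the axle.

```bash
for i in 1; do :; done
python3 -m inch '[[1,[0.07,0,0.01],0],[1,[0,0,0],0],[1,[0,0,0],0],[1,[0.03,0,0],0],[1,[0,0,0],0],[1,[0,0,0],0],[1,[0,0,0],0],[1,[0,0,0],0]]' | egrep 'pos|for'
python3 -m inch '[[1,[0.03,0,0],0],[1,[0,0,0],0],[1,[0,0,0],0],[1,[0,0,0],0],[1,[0,0,0],0],[1,[0,0,0],0],[1,[0,0,0],0],[1,[0,0,0],0]]' | egrep 'pos|for'
python3 -m inch '[[1,[0.03,0,0],0],[1,[0,0,0],0],[1,[0,0,0],0],[1,[0,0,0],0],[1,[0,0,0],0],[1,[0,0,0],0],[1,[0,0,0],0],[1,[0,0,0],0]]' | egrep 'pos|for'
```

```text
position: [0.4835, -0.1158, 0.2379]
ft_force: [-0.1, 0.3, -0.8]
position: [0.4834, -0.1159, 0.237]
ft_force: [0.3, 0.2, -1.2]
position: [0.4834, -0.1158, 0.2361]
ft_force: [0.5, -0.4, -1.3]
```

```bash

python3 -m inch '[[1,[0.03,0,0],0],[1,[0,0,0],0],[1,[0,0,0],0],[1,[0,0,0],0],[1,[0,0,0],0],[1,[0,0,0],0],[1,[0,0,0],0],[1,[0,0,0],0]]' | egrep 'pos|for'
python3 -m inch '[[1,[0.03,0,0],0],[1,[0,0,0],0],[1,[0,0,0],0],[1,[0,0,0],0],[1,[0,0,0],0],[1,[0,0,0],0],[1,[0,0,0],0],[1,[0,0,0],0]]' | egrep 'pos|for'
```

```text
position: [0.4834, -0.1158, 0.2352]
ft_force: [-0.4, -0.1, -0.4]
position: [0.4835, -0.1158, 0.2343]
ft_force: [0.3, 1.2, -1.6]
```

No contact with the axle and the tongue top is at about 62 mm, below the ear. Sliding in.

```bash

python3 -m inch '[[1,[0,0.1,0],0],[1,[0,0.1,0],0],[1,[0,0.1,0],0],[1,[0,0,0],0],[1,[0,0,0],0],[1,[0,0,0],0],[1,[0,0,0],0],[1,[0,0,0],0]]' | egrep 'pos|for'
python3 - <<'E'
from plan import *
rel('B')
P=optics.camera_params('wrist'); im=optics.get_image('wrist')[:,:,::-1]; cv2.imwrite('pics/w10.png',im); np.savez('w10.npz',**P)
crop(im,205,30,355,180,5,'pics/w10c.png')
E
```

```text
position: [0.4922, -0.1177, 0.2343]
ft_force: [-0.2, 0.1, -1.8]
TCP r 0.14000600112053485 lat 0.0006876875408758077 tip r 0.07140600175879855 tiplat 0.0006926058976380722 z 0.23431549656782938 tong bot 0.05781549656782939 heading -11.75410788756205 yaw units needed -0.0008215775124099878 F [-0.191  0.103 -1.831]
```

View pics/w10c.png

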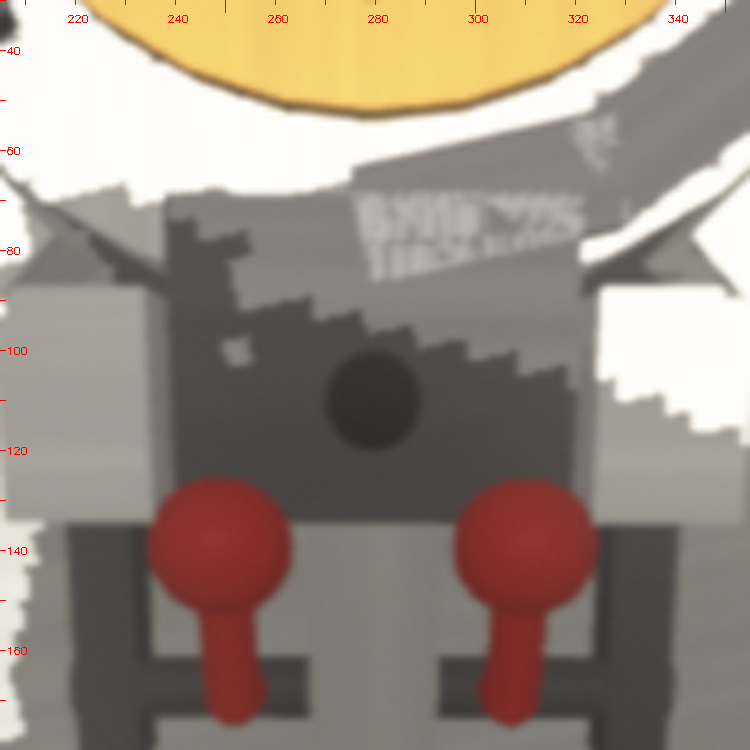

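Tongue centred between the noses (373 against 372.5 in the crop). Continue in.

```bash

python3 -m inch '[[1,[0,0.1,0],0],[1,[0,0.1,0],0],[1,[0,0.1,0],0],[1,[0,0.1,0],0],[1,[0,0.08,0],0],[1,[0,0,0],0],[1,[0,0,0],0],[1,[0,0,0],0]]' | egrep 'pos|for'
python3 - <<'E'
from plan import *
rel('B')
E
```

```text
position: [0.5063, -0.1206, 0.2343]
ft_force: [0.4, 0.4, -1.0]
TCP r 0.12561204553534672 lat 0.000654620130544291 tip r 0.05701204774349637 tiplat 0.0006555540731943842 z 0.23427615790415163 tong bot 0.05777615790415164 heading -11.750780043350995 yaw units needed -0.00015600867019891496 F [ 0.364  0.369 -1.019]
```

Tip sits at r ≈ 57 mm under the ear with no forces. Now lift in stages: first about 2 mm to contact, then 22 mm more.

```bash

python3 -m inch '[[1,[-0.1,0,0],0],[1,[-0.1,0,0],0],[1,[-0.1,0,0],0],[1,[-0.1,0,0],0],[1,[0,0,0],0],[1,[0,0,0],0],[1,[0,0,0],0],[1,[0,0,0],0]]' | egrep 'pos|for|rot'
python3 -m inch '[[1,[-0.1,0,0],0],[1,[-0.1,0,0],0],[1,[0,0,0],0],[1,[0,0,0],0],[1,[0,0,0],0],[1,[0,0,0],0],[1,[0,0,0],0],[1,[0,0,0],0]]' | egrep 'pos|for'
python3 - <<'E'
from plan import *
P=optics.camera_params('wrist'); im=optics.get_image('wrist')[:,:,::-1]; cv2.imwrite('pics/w11.png',im); np.savez('w11.npz',**P)
crop(im,205,30,355,180,5,'pics/w11c.png')
E
```

```text
position: [0.5064, -0.1206, 0.2464]
tool_rot: [[0.0, 0.979, -0.204], [-0.0, -0.204, -0.979], [-1.0, 0.0, 0.0]]
ft_force: [-0.2, -0.3, -1.6]
position: [0.5063, -0.1206, 0.2522]
ft_force: [-0.0, 0.9, -1.8]
```

View pics/w11.png

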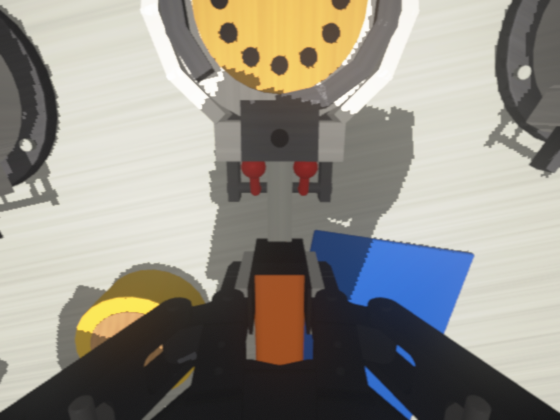

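```bash

python3 -m inch '[[1,[-0.1,0,0],0],[1,[-0.08,0,0],0],[1,[0,0,0],0],[1,[0,0,0],0],[1,[0,0,0],0],[1,[0,0,0],0],[1,[0,0,0],0],[1,[0,0,0],0]]' | egrep 'pos|for'
python3 - <<'E'
from plan import *
P=optics.camera_params('wrist'); im=optics.get_image('wrist')[:,:,::-1]; cv2.imwrite('pics/w12.png',im); np.savez('w12.npz',**P)
crop(im,205,70,355,220,5,'pics/w12c.png')
E
```

```text
position: [0.5064, -0.1206, 0.2577]
ft_force: [-0.3, -0.3, -1.3]
```

View pics/w12c.png

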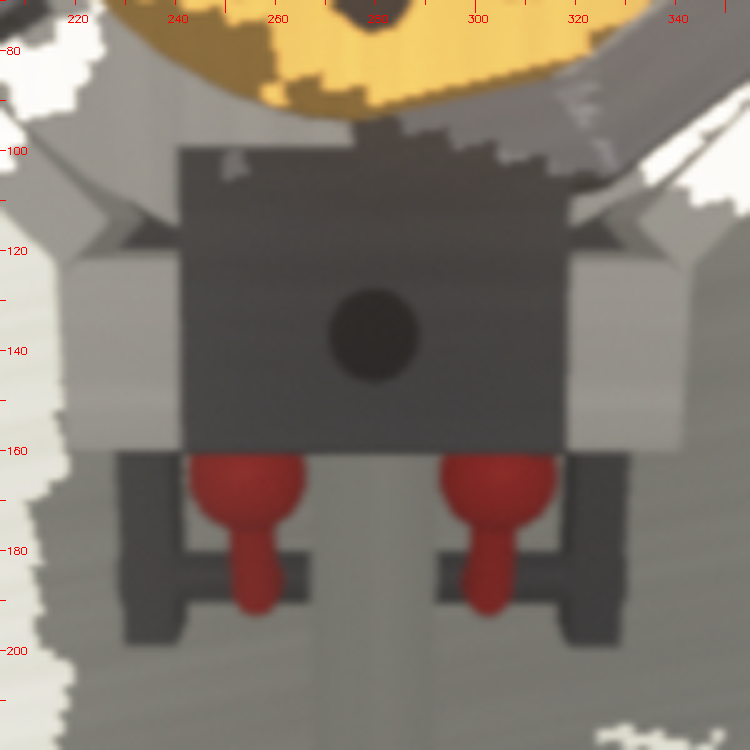

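The ear now overlaps both red balls, so the noses have snapped back. A touch more lift, then lower slightly and retract.

```bash

python3 -m inch '[[1,[-0.07,0,0],0],[1,[0,0,0],0],[1,[0,0,0],0],[1,[0.1,0,0],0],[1,[0.1,0,0],0],[1,[0.1,0,0],0],[1,[0.15,0,0],0],[1,[0,0,0],0]]' | egrep 'pos|for'
python3 -m inch '[[1,[0,0,0],0],[1,[0,0,0],0],[1,[0,0,0],0],[1,[0,0,0],0],[1,[0,0,0],0],[1,[0,0,0],0],[1,[0,0,0],0],[1,[0,0,0],0]]' | egrep 'pos|for'
python3 - <<'E'
from plan import *
rel('B')
P=optics.camera_params('wrist'); im=optics.get_image('wrist')[:,:,::-1]; cv2.imwrite('pics/w13.png',im); np.savez('w13.npz',**P)
crop(im,205,50,355,200,5,'pics/w13c.png')
E
```

```text
position: [0.5062, -0.1206, 0.2454]
ft_force: [-0.6, -0.1, -0.8]
position: [0.5064, -0.1206, 0.2464]
ft_force: [0.5, 0.0, -1.3]
TCP r 0.12553610464935602 lat 0.0006814245513161211 tip r 0.056936105023367926 tiplat 0.0006834644652209112 z 0.2463688217310933 tong bot 0.06986882173109332 heading -11.751703767608142 yaw units needed -0.00034075352162830084 F [ 0.51   0.03  -1.281]
```

View pics/w13c.png

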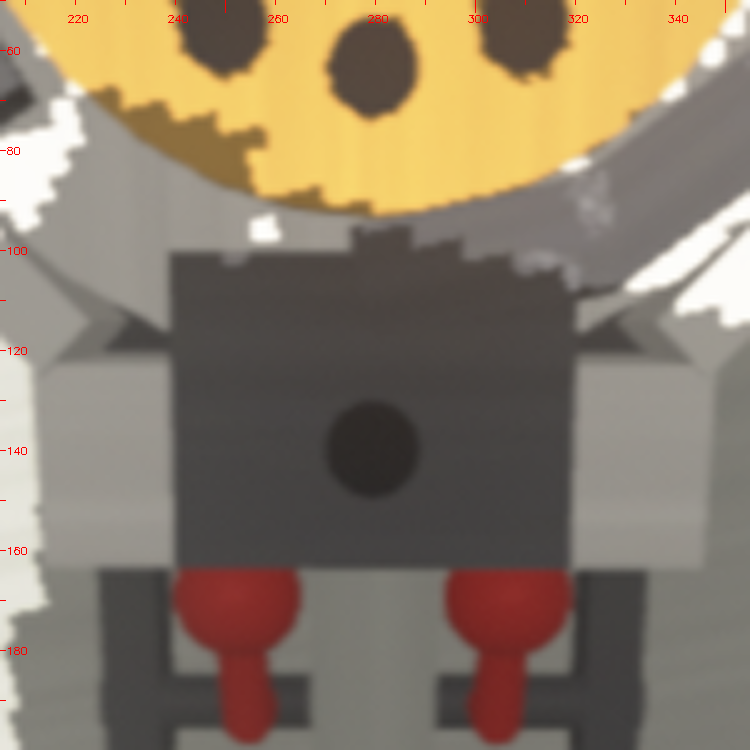

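Ear rests on the noses. Retract, lift, and turn for the other head.

```bash

python3 -m inch '[[1,[0,-0.2,0],0],[1,[0,-0.3,0],0],[1,[0,-0.4,0],0],[1,[0,-0.5,0],0],[1,[0,-0.5,0],0],[1,[-0.4,0,0],0],[1,[-0.5,0,0],0],[1,[-0.5,0,0],0]]' | egrep 'pos|for'
python3 -m inch '[[1,[0,0,0],0.7],[1,[0,0,0],0.8],[1,[0,0,0],0.8],[1,[0,0,0],0.8],[1,[0,0,0],0.8],[1,[0,0,0],0.8],[1,[0,0,0],0],[1,[0,0,0],0]]' | egrep 'pos|for'
python3 - <<'E'
from plan import *
rel('A');go('A',.105,.286)
P=optics.camera_params('wrist'); im=optics.get_image('wrist')[:,:,::-1]; cv2.imwrite('pics/w14.png',im)
E
```

```text
position: [0.4495, -0.1087, 0.2887]
ft_force: [-0.1, -0.0, -0.6]
position: [0.45, -0.1088, 0.2883]
ft_force: [0.0, 0.6, -1.1]
TCP r 0.24841130780052562 lat -0.11810090410218871 tip r 0.17981135035791806 tiplat -0.11817383280151018 z 0.28830807253729 tong bot 0.11180807253729003 heading -35.13908880911716 yaw units needed 0.012182238176565363 F [ 0.034  0.619 -1.087]
units now-frame [0.076 2.49  3.939]
```

View pics/w14.png

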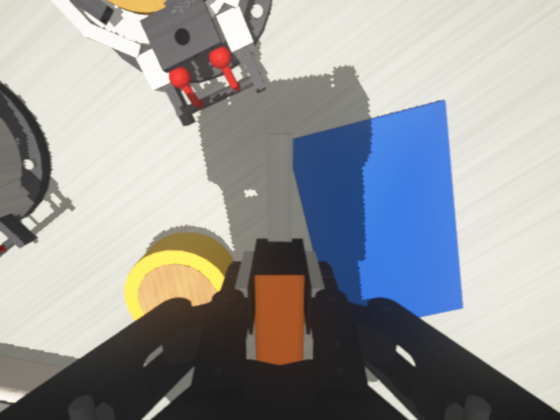

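```bash
python3 - <<'E'
from h import *
im=cv2.imread('pics/w14.png'); crop(im,120,0,270,130,5,'pics/w14c.png')
E
```

```text
(no output)
```

View pics/w14c.png

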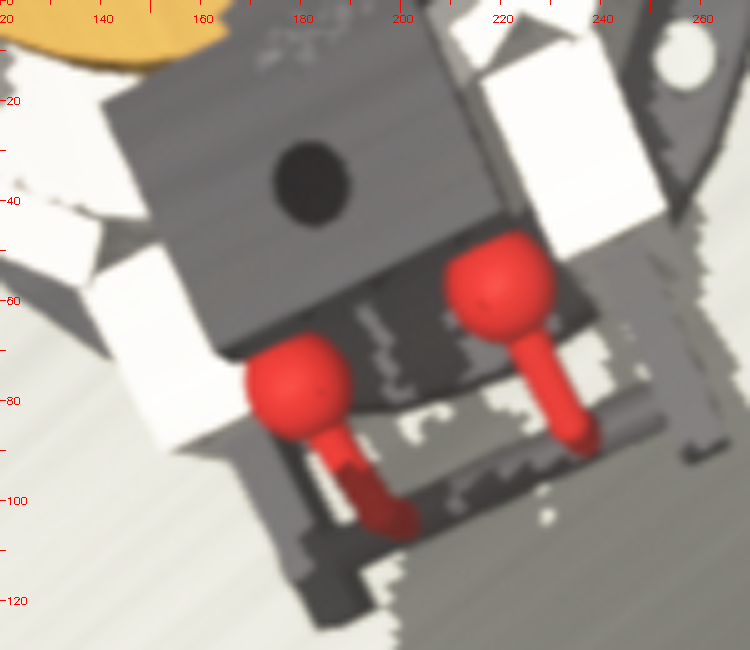

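Head B's ear appears raised behind the balls. I'll check its height again later. On to head A.

```bash

python3 -m inch '[[1,[0,0.4,0.65],0],[1,[0,0.42,0.66],0],[1,[0,0.42,0.66],0],[1,[0,0.42,0.66],0],[1,[0,0.42,0.66],0],[1,[0,0.42,0.65],0],[1,[0,0,0],0],[1,[0,0,0],0]]' | egrep 'pos|for'
python3 -m inch '[[1,[0.3,0,0],0],[1,[0.4,0,0],0],[1,[0.4,0,0],0],[1,[0.3,0,0],0],[1,[0.07,0,0],0],[1,[0,0,0],0],[1,[0,0,0],0],[1,[0,0,0],0]]' | egrep 'pos|for'
cat >> plan.py <<'E'
def look(f,h,dotuv=None):
    rel(h); s=env.observe();P=optics.camera_params('wrist'); im=optics.get_image('wrist')[:,:,::-1]; cv2.imwrite(f'pics/{f}.png',im); np.savez(f+'.npz',**P)
    for _,c in red(im,200):
        X=onz(P,c,.0765); print('ball',c,1000*(s['tool_rot'].T@(X-s['position'])))
    crop(im,205,0,355,150,5,f'pics/{f}c.png')
E
python3 - <<'E'
from plan import *
look('w15','A')
E
```

```text
position: [0.4432, -0.2494, 0.2881]
ft_force: [-0.5, 0.0, -1.5]
position: [0.4437, -0.2487, 0.2447]
ft_force: [-0.6, -0.3, -1.0]
TCP r 0.1728967231194786 lat -0.00016680830017230762 tip r 0.10429676923213645 tiplat -0.0001279692277506561 z 0.244743378307604 tong bot 0.06824337830760402 heading -35.23243901148747 yaw units needed -0.006487802297496614 F [-0.613 -0.281 -0.953]
ball [249.873  52.217] [168.343 100.472 -12.711]
ball [310.332  54.082] [168.346  99.775  11.942]
```

View pics/w15c.png

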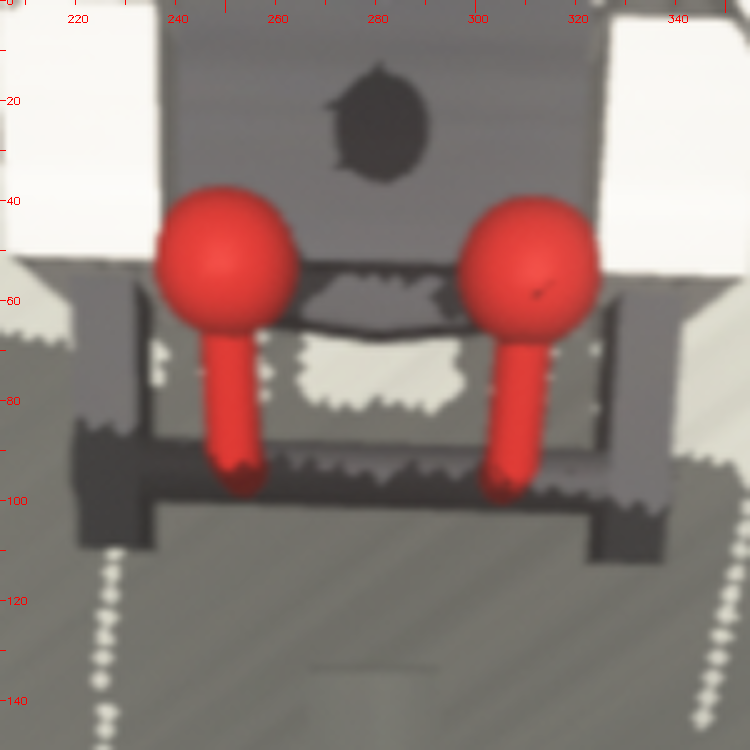

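Axle line is tilted about 1.4° in the image (88 to 90.5), so I'll turn +1.4° and recentre.

```bash

python3 -m inch '[[1,[0,0,0],0.28],[1,[0,0,-0.07],0],[1,[0,0,0],0],[1,[0,0,0],0],[1,[0,0,0],0],[1,[0,0,0],0],[1,[0,0,0],0],[1,[0,0,0],0]]' | egrep 'pos|for'
python3 - <<'E'
from plan import *
look('w16','A')
E
```

```text
position: [0.4448, -0.2471, 0.2442]
ft_force: [0.5, 0.7, -1.7]
TCP r 0.1729154513312575 lat -0.0020708328741382252 tip r 0.10433765299405758 tiplat -0.0003256763216815007 z 0.24421046560953868 tong bot 0.0677104656095387 heading -36.65773897057778 yaw units needed -0.29154779411555864 F [ 0.462  0.74  -1.729]
ball [248.175  52.266] [167.708 100.344 -13.347]
ball [309.081  52.314] [167.707 100.316  11.357]
```

View pics/w16c.png

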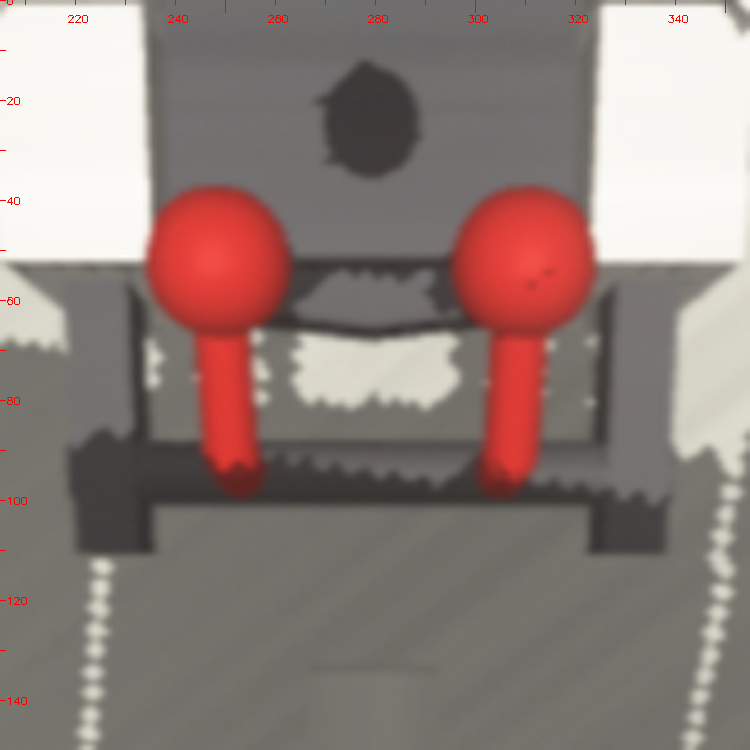

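Level and centred within 0.4 mm. Forward over the axle, down to the same height as before, then check.

```bash

python3 -m inch '[[1,[0,0.3,-0.01],0],[1,[0,0.3,0],0],[1,[0,0.2,0],0],[1,[0,0,0],0],[1,[0.1,0,0],0],[1,[0.1,0,0],0],[1,[0.1,0,0],0],[1,[0.03,0,0],0]]' | egrep 'pos|for'
python3 -m inch '[[1,[0,0,0],0],[1,[0,0,0],0],[1,[0,0,0],0],[1,[0,0,0],0],[1,[0,0,0],0],[1,[0,0,0],0],[1,[0,0,0],0],[1,[0,0,0],0]]' | egrep 'pos|for'
python3 - <<'E'
from plan import *
look('w17','A')
E
```

```text
position: [0.464, -0.261, 0.2337]
ft_force: [0.4, -1.3, -1.7]
position: [0.4643, -0.2612, 0.2344]
ft_force: [-0.7, -0.5, -0.5]
TCP r 0.1489036554212362 lat -0.0017854008605731053 tip r 0.08032570821099813 tiplat -4.610792547189845e-05 z 0.23436703359712585 tong bot 0.05786703359712586 heading -36.65284000858299 yaw units needed -0.2905680017166006 F [-0.661 -0.501 -0.548]
ball [248.356 113.932] [157.871  76.501 -13.069]
ball [310.483 113.983] [157.872  76.469  11.684]
```

View pics/w17c.png

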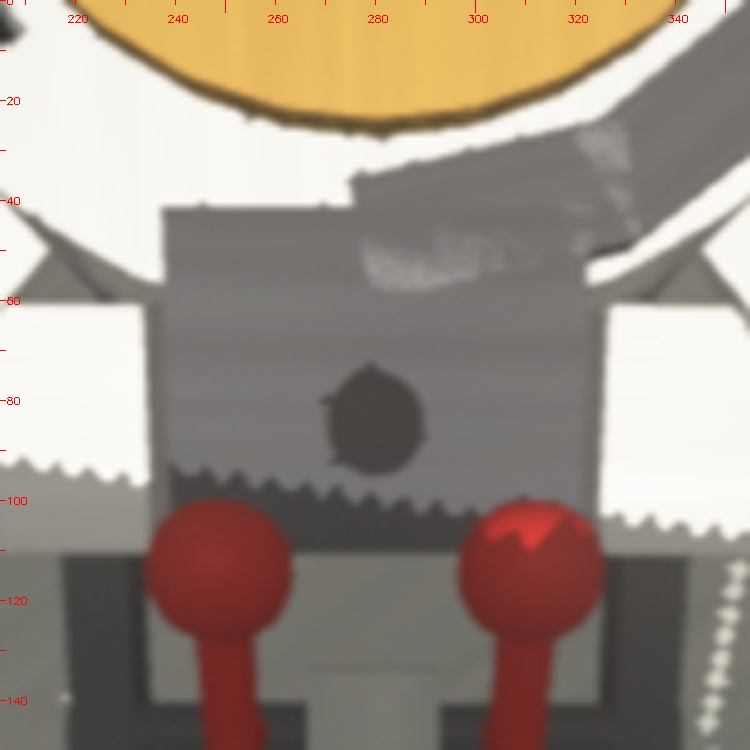

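Centred. Sliding in 23 mm.

```bash

python3 -m inch '[[1,[0,0.1,0],0],[1,[0,0.15,0],0],[1,[0,0.15,0],0],[1,[0,0.15,0],0],[1,[0,0.15,0],0],[1,[0,0.08,0],0],[1,[0,0,0],0],[1,[0,0,0],0]]' | egrep 'pos|for'
python3 - <<'E'
from plan import *
look('w18','A')
E
```

```text
position: [0.4831, -0.2752, 0.2342]
ft_force: [-0.4, -0.4, -1.5]
TCP r 0.125472031156438 lat -0.0012070064848384266 tip r 0.056894083021400865 tiplat 0.0005321585675616018 z 0.23419392669075934 tong bot 0.057693926690759345 heading -36.652733213724204 yaw units needed -0.2905466427448431 F [-0.439 -0.367 -1.52 ]
ball [250.004 171.766] [157.68   53.249 -13.072]
ball [309.196 171.955] [157.679  53.155  11.854]
```

View pics/w18.png

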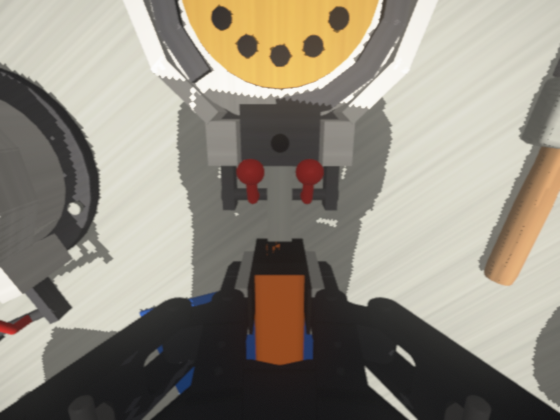

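Inserted free of force. Lifting about 24 mm, hold, then partly lower.

```bash

python3 -m inch '[[1,[-0.1,0,0],0],[1,[-0.1,0,0],0],[1,[-0.1,0,0],0],[1,[-0.1,0,0],0],[1,[-0.1,0,0],0],[1,[-0.1,0,0],0],[1,[-0.1,0,0],0],[1,[-0.1,0,0],0]]' | egrep 'pos|for'
python3 -m inch '[[1,[-0.05,0,0],0],[1,[0,0,0],0],[1,[0,0,0],0],[1,[0,0,0],0],[1,[0,0,0],0],[1,[0,0,0],0],[1,[0,0,0],0],[1,[0,0,0],0]]' | egrep 'pos|for'
python3 - <<'E'
from plan import *
look('w19','A')
im=cv2.imread('pics/w19.png'); crop(im,205,70,355,220,5,'pics/w19c.png')
E
```

```text
position: [0.483, -0.2752, 0.2588]
ft_force: [-1.0, 0.5, -1.8]
position: [0.483, -0.2752, 0.2597]
ft_force: [-0.4, 0.4, -1.8]
TCP r 0.12552107550423183 lat -0.0011849222191825418 tip r 0.05694319885826614 tiplat 0.0005571028950342448 z 0.25974881375654457 tong bot 0.08324881375654458 heading -36.65512272752804 yaw units needed -0.2910245455056099 F [-0.443  0.405 -1.839]
ball [255.    165.691] [183.239  51.513 -12.958]
ball [303.977 165.451] [183.239  51.622  11.675]
```

View pics/w19c.png

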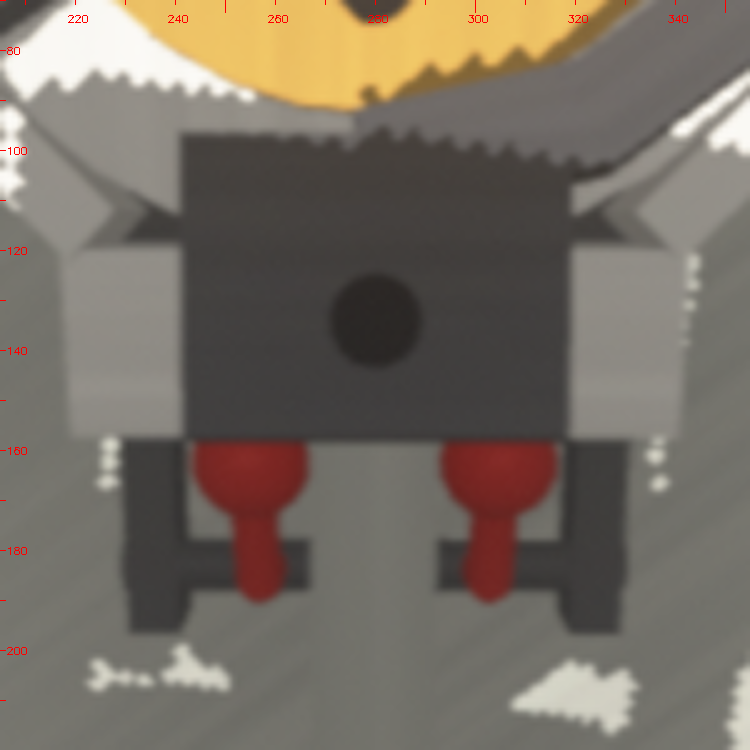

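Snapped over, with the ear covering both balls. Lower 13 mm, retract, lift.

```bash

python3 -m inch '[[1,[0.1,0,0],0],[1,[0.1,0,0],0],[1,[0.1,0,0],0],[1,[0.13,0,0],0],[1,[0,0,0],0],[1,[0,0,0],0],[1,[0,0,0],0],[1,[0,0,0],0]]' | egrep 'pos|for'
python3 -m inch '[[1,[0,-0.2,0],0],[1,[0,-0.3,0],0],[1,[0,-0.4,0],0],[1,[0,-0.5,0],0],[1,[0,-0.5,0],0],[1,[-0.4,0,0],0],[1,[-0.5,0,0],0],[1,[-0.5,0,0],0]]' | egrep 'pos|for'
python3 - <<'E'
from plan import *
look('w20','A')
im=optics.get_image('side')[:,:,::-1]; cv2.imwrite('pics/d20.png',im); crop(im,260,170,360,320,4,'pics/d20c.png')
s=env.observe();R=s['tool_rot']; print(s['position'])
E
```

```text
position: [0.4831, -0.2752, 0.2471]
ft_force: [0.5, 0.6, -0.7]
position: [0.4368, -0.2407, 0.2895]
ft_force: [0.0, -0.4, -1.2]
TCP r 0.1831389085418051 lat -0.0026888214182624356 tip r 0.11456105170499567 tiplat -0.0009465431929108895 z 0.28950348548233895 tong bot 0.11300348548233896 heading -36.65533448187054 yaw units needed -0.2910668963741102 F [ 0.05  -0.404 -1.214]
ball [256.739  47.604] [212.932 110.228 -12.824]
ball [302.356  47.498] [212.931 110.268  11.699]
ball [ 36.738 181.538] [ 212.984   36.81  -148.908]
[ 0.437 -0.241  0.291]
```

View pics/w20.png

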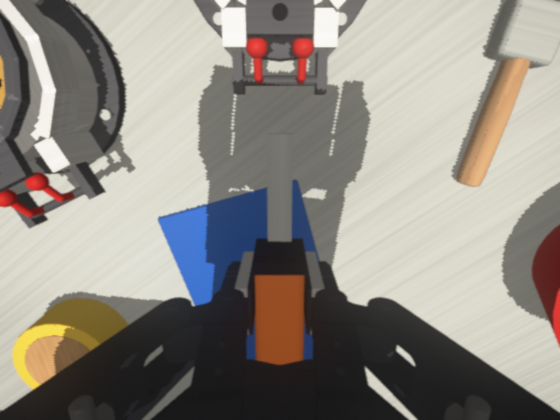

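View pics/d20c.png

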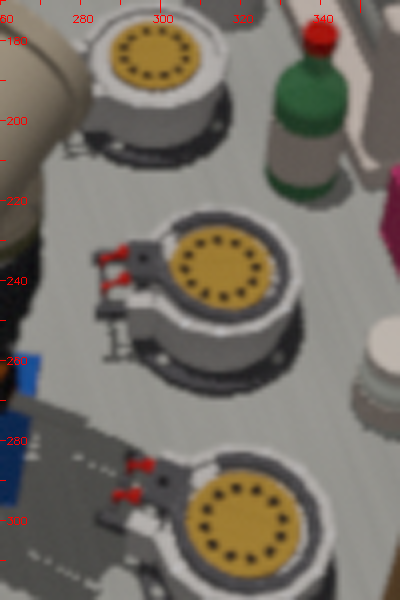

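```bash

python3 -m inch '[[1,[0,-0.5,0],-0.6],[1,[0,-0.3,0],-0.6],[1,[0,0,0],-0.6],[1,[0,0,0],-0.6],[1,[0,0,0],-0.6],[1,[0,0,0],-0.3],[1,[0,0,0],0],[1,[0,0,0],0]]' | egrep 'pos|for'
python3 - <<'E'
from plan import *
s=env.observe();R=s['tool_rot'];p=s['position']; print(np.degrees(np.arctan2(R[1,1],R[0,1])),p)
print(R.T@(np.array([.4128,-.1839,.1812])-p)/.03)
E
```

```text
position: [0.4176, -0.227, 0.2883]
ft_force: [0.7, 0.1, -0.3]
-20.208438179176 [ 0.418 -0.227  0.288]
[ 3.572 -0.643 -1.293]
```

```bash

python3 -m inch '[[1,[0,-0.2,-0.43],0],[1,[0,-0.22,-0.43],0],[1,[0,-0.22,-0.43],0],[1,[0.5,0,0],0],[1,[0.7,0,0],0],[1,[0.7,0,0],0],[1,[0.7,0,0],0],[1,[0.4,0,0],0]]' | egrep 'pos|for'
python3 -m inch '[[1,[0.3,0,0],0],[1,[0.17,0,0],0],[1,[0.06,0,0],0],[1,[0,0,0],0],[1,[0,0,0],0],[1,[0,0,0],0],[1,[0,0,0],0],[1,[0,0,0],0]]' | egrep 'pos|for'
```

```text
position: [0.4126, -0.1826, 0.1974]
ft_force: [-1.0, -0.2, -0.7]
position: [0.4131, -0.1843, 0.1834]
ft_force: [-0.4, -0.3, -0.4]
```

```bash

python3 -m inch '[[1,[0.05,0,0],0],[1,[0.03,0,0],0],[1,[0,0,0],0],[1,[0,0,0],0],[1,[0,0,0],0],[1,[0,0,0],0],[1,[0,0,0],0],[1,[0,0,0],0]]' | egrep 'pos|for'
python3 -m inch '[[1,[0.02,0,0],0],[1,[0,0,0],0],[1,[0,0,0],0],[-1,[0,0,0],0],[-1,[0,0,0],0],[-1,[0,0,0],0],[-1,[0,0,0],0],[-1,[0,0,0],0]]' | egrep 'pos|for|grip'
python3 -m inch '[[-1,[-0.5,0,0],0],[-1,[-0.7,0,0],0],[-1,[-0.7,0,0],0],[-1,[-0.7,0,0],0],[-1,[-0.7,0,0],0],[-1,[-0.7,0,0],0],[-1,[0,0,0],0],[-1,[0,0,0],0]]' | egrep 'pos|for|grip'
python3 - <<'E'
from plan import *
s=env.observe();P=optics.camera_params('wrist'); im=optics.get_image('wrist')[:,:,::-1]; cv2.imwrite('pics/w21.png',im); np.savez('w21.npz',**P)
E
```

```text
position: [0.4131, -0.1843, 0.1806]
ft_force: [-0.6, -0.2, -1.9]
position: [0.4131, -0.1843, 0.18]
ft_force: [0.0, 0.7, -0.4]
grip_width: 0.0812
position: [0.413, -0.1842, 0.3006]
ft_force: [0.3, -0.1, -1.8]
grip_width: 0.0851
```

View pics/w21.png

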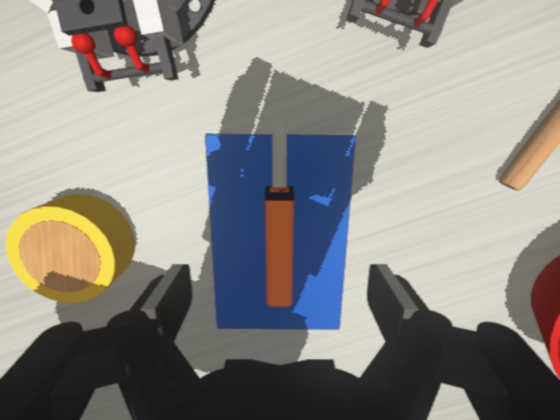

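The pick lies flat in the middle of its mat. Now head B's ring: turn and go above its ear.

```bash

python3 -m inch '[[-1,[0,0,0],-0.6],[-1,[0,0,0],-0.6],[-1,[0,0,0],-0.49],[-1,[0,0,0],0],[-1,[0,0,0],0],[-1,[0,0,0],0],[-1,[0,0,0],0],[-1,[0,0,0],0]]' | egrep 'pos|for'
python3 - <<'E'
from plan import *
s=env.observe();R=s['tool_rot'];p=s['position']; print(np.degrees(np.arctan2(R[1,1],R[0,1])),p)
print(R.T@(np.array([.5735,-.1346,.2965])-p)/.03)
E
```

```text
position: [0.4131, -0.1843, 0.2998]
ft_force: [0.4, -0.3, -0.2]
-11.737158287426876 [ 0.413 -0.184  0.3  ]
[ 0.111  4.899 -2.708]
```

```bash

python3 -m inch '[[-1,[0,0.8,-0.45],0],[-1,[0,0.8,-0.45],0],[-1,[0,0.8,-0.45],0],[-1,[0,0.8,-0.45],0],[-1,[0,0.8,-0.45],0],[-1,[0,0.8,-0.45],0],[-1,[0,0,0],0],[-1,[0,0,0],0]]' | egrep 'pos|for'
python3 - <<'E'
from plan import *
s=env.observe();P=optics.camera_params('wrist'); im=optics.get_image('wrist')[:,:,::-1]; cv2.imwrite('pics/w22.png',im); np.savez('w22.npz',**P)
E
```

```text
position: [0.571, -0.1337, 0.2994]
ft_force: [-0.5, -0.5, 0.1]
```

View pics/w22.png

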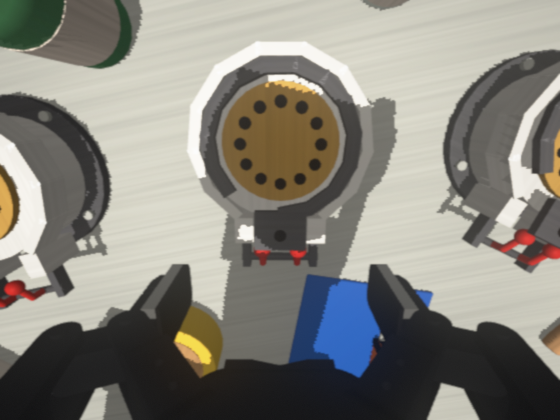

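```bash
python3 - <<'E'
from plan import *
im=cv2.imread('pics/w21.png'); crop(im,50,0,200,100,5,'pics/w21c.png')
im=cv2.imread('pics/w22.png'); crop(im,220,190,340,290,6,'pics/w22c.png')
E
```

```text
(no output)
```

View pics/w21c.png

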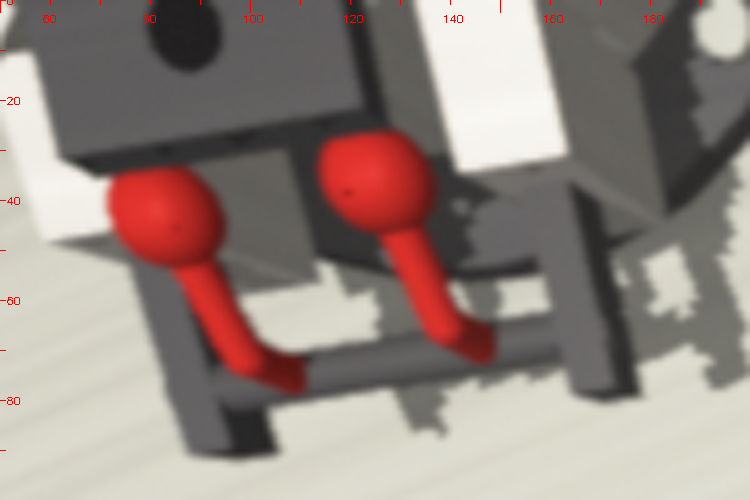

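View pics/w22c.png

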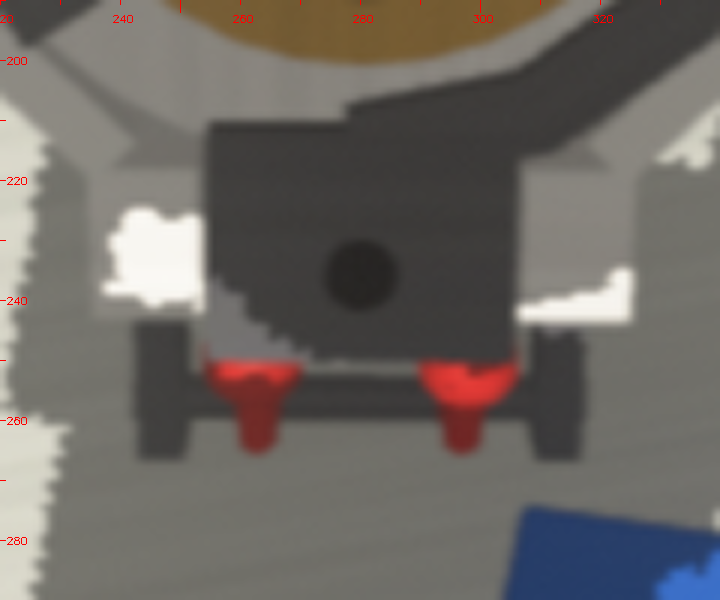

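```bash
python3 - <<'E'
from plan import *
a=dict(np.load('w21.npz'));b=dict(np.load('w22.npz'));s=env.observe()
for n,p,q in (('dot',(87.4,6.5),(280.2,235.8)),('L',(62,31.6),(254.2,250)),('R',(122.4,21),(305.8,250.2))):
    X,e=tri([(a,p),(b,q)]); print(n,X,e,'tool mm',1000*(s['tool_rot'].T@(X-s['position'])),'r',np.hypot(*(X[:2]-HUB['B'])))
print(s['position'])
E
```

```text
dot [ 0.571 -0.134  0.084] 1.287650381596701e-05 tool mm [215.375   1.081  -0.663] r 0.05933326735269251
L [ 0.565 -0.115  0.085] 0.0002078249143779104 tool mm [214.397  -8.565 -17.734] r 0.0710470489225566
R [ 0.558 -0.148  0.086] 2.110351658253255e-05 tool mm [213.951  -8.596  16.22 ] r 0.07105530783249919
[ 0.57  -0.134  0.3  ]
```

The ear top measures 84–86 mm high, so it is up on the catch as it should be. Descend with the grip 13 mm in from the ear's end.

```bash

python3 -m inch '[[-1,[0.3,0.15,0],0],[-1,[0.4,0,0],0],[-1,[0.4,0,0],0],[-1,[0.4,0,0],0],[-1,[0.25,0,0],0],[-1,[0.08,0,0],0],[-1,[0,0,0],0],[-1,[0,0,0],0]]' | egrep 'pos|for'
python3 -m inch '[[0,[0,0,0],0],[0,[0,0,0],0],[0,[0,0,0],0],[0,[0,0,0],0],[0,[0,0,0],0],[0,[0,0,0],0],[0,[0,0,0],0],[0,[0,0,0],0]]' 40 | egrep 'pos|for|grip'
python3 - <<'E'
from plan import *
s=env.observe();P=optics.camera_params('wrist'); im=optics.get_image('wrist')[:,:,::-1]; cv2.imwrite('pics/w23.png',im)
im=optics.get_image('side')[:,:,::-1]; cv2.imwrite('pics/d23.png',im); crop(im,250,170,370,270,6,'pics/d23c.png')
E
```

```text
position: [0.5749, -0.1353, 0.2455]
ft_force: [0.2, -0.4, 0.2]
position: [0.5749, -0.1351, 0.2451]
ft_force: [0.3, -0.2, -0.2]
grip_width: 0.0428
```

View pics/w23.png

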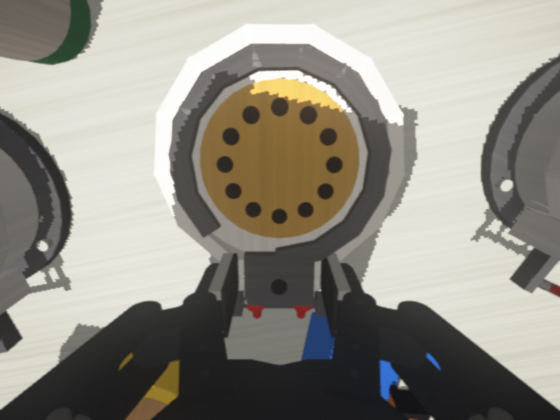

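View pics/d23c.png

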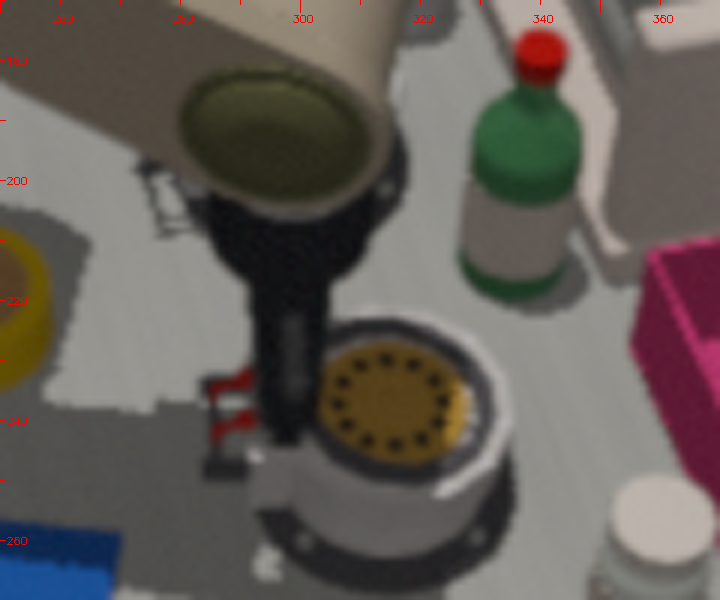

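```bash

python3 -m inch '[[0,[0.07,0,0],0],[0,[0,0,0],0],[0,[0,0,0],0],[0,[0,0,0],0],[0,[0,0,0],0],[0,[0,0,0],0],[0,[0,0,0],0],[0,[0,0,0],0]]' 40 | egrep 'pos|for|grip'
python3 -m inch '[[1,[0,0,0],0],[1,[0,0,0],0],[1,[0,0,0],0],[1,[0,0,0],0],[1,[0,0,0],0],[1,[0,0,0],0],[1,[0,0,0],0],[1,[0,0,0],0]]' 60 | egrep 'pos|for|grip'
```

```text
position: [0.5749, -0.1351, 0.243]
ft_force: [0.3, 0.3, 0.2]
grip_width: 0.0426
position: [0.5749, -0.1351, 0.2431]
ft_force: [-0.2, -0.3, 0.5]
grip_width: 0.0318
```

Gripped (31.8 mm reading; the 24 mm handle read 22.5, so consistent). Lift.

```bash

python3 -m inch '[[1,[-0.1,0,0],0],[1,[-0.2,0,0],0],[1,[-0.3,0,0],0],[1,[-0.4,0,0],0],[1,[-0.5,0,0],0],[1,[-0.5,0,0],0],[1,[-0.5,0,0],0],[1,[-0.5,0,0],0]]' 60 | egrep 'pos|for|grip'
python3 - <<'E'
from plan import *
s=env.observe();P=optics.camera_params('wrist'); im=optics.get_image('wrist')[:,:,::-1]; cv2.imwrite('pics/w24.png',im);np.savez('w24.npz',**P)
print(s['position'],s['q'])
E
```

```text
position: [0.5748, -0.135, 0.3346]
ft_force: [0.5, 0.6, -0.3]
grip_width: 0.0322
[ 0.575 -0.135  0.335] [-24.695  29.053  74.239   0.004  76.674  77.007]
```

View pics/w24.png

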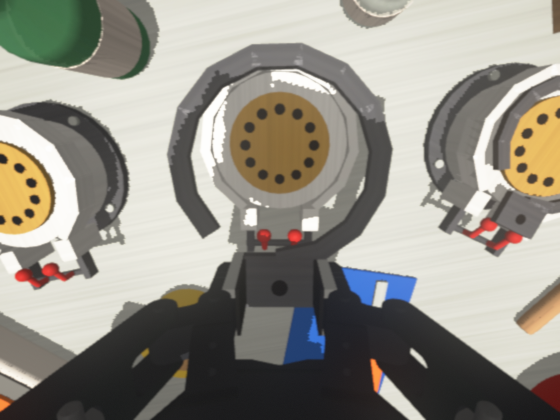

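```bash
python3 - <<'E'
from plan import *
D=optics.camera_params('side');S=optics.camera_params('scene')
c={k:onz(D,p,.071)[:2] for k,p in dict(L=(204.5,137),T=(242.8,106.3),R=(284.2,126.2),B=(247.5,157.5)).items()}
print(c); 
for a,b in ('LT','TR','RB','BL'): v=c[b]-c[a]; print(a+b,np.hypot(*v),np.degrees(np.arctan2(v[1],v[0])))
print('ctr',sum(c.values())/4,(c['L']+c['R'])/2,(c['T']+c['B'])/2)
# scene: rim corners crop4 origin(340,220)
cs={k:onz(S,p,.071)[:2] for k,p in dict(L=(447.5,268),B=(367.5,261.5),R=(370,345),T=(461,350)).items()}
print(cs,sum(cs.values())/4)
E
```

```text
{'L': array([0.369, 0.382]), 'T': array([0.538, 0.531]), 'R': array([0.665, 0.374]), 'B': array([0.501, 0.238])}
LT 0.22436164169612602 41.38186773823378
TR 0.2023827957095351 -50.860118292185895
RB 0.21330916283689044 -140.57690132302605
BL 0.19496415724916 132.33992506695063
ctr [0.518 0.381] [0.517 0.378] [0.519 0.384]
{'L': array([0.369, 0.387]), 'B': array([0.5 , 0.24]), 'R': array([0.671, 0.386]), 'T': array([0.535, 0.528])} [0.519 0.385]
```

Pan centre comes out at (0.519, 0.381), heading 40.5°, from both static cameras within 4 mm. Raise, pull back and turn with the ring.

```bash

python3 -m inch '[[1,[-0.5,-0.2,0],0],[1,[-0.6,-0.3,0],0],[1,[-0.6,-0.4,0],-0.6],[1,[-0.5,-0.4,0],-0.8],[1,[0,-0.4,0],-0.8],[1,[0,-0.2,0],-0.8],[1,[0,0,0],-0.8],[1,[0,0,0],-0.8]]' 60 | egrep 'pos|for|grip'
python3 -m inch '[[1,[0,0,0],-0.8],[1,[0,0,0],-0.8],[1,[0,0,0],-0.8],[1,[0,0,0],-0.8],[1,[0,0,0],-0.8],[1,[0,0,0],-0.8],[1,[0,0,0],-0.8],[1,[0,0,0],-0.25]]' 60 | egrep 'pos|for|grip'
python3 - <<'E'
from plan import *
s=env.observe();R=s['tool_rot'];p=s['position']; print(np.degrees(np.arctan2(R[1,1],R[0,1])),p)
print(R.T@(np.array([.5224,.3339,.36])-p)/.03)
E
```

```text
position: [0.5182, -0.1266, 0.3995]
ft_force: [0.2, -0.3, -1.4]
grip_width: 0.0323
position: [0.5185, -0.1266, 0.3991]
ft_force: [0.5, -0.9, -0.9]
grip_width: 0.0321
40.719845152169825 [ 0.519 -0.127  0.399]
[  1.304  10.111 -11.551]
```

```bash

python3 -m inch '[[1,[0,0.4,-0.5],0],[1,[0,0.72,-0.82],0],[1,[0,0.72,-0.82],0],[1,[0,0.72,-0.82],0],[1,[0,0.72,-0.82],0],[1,[0,0.72,-0.82],0],[1,[0,0.72,-0.82],0],[1,[0,0.72,-0.82],0]]' 60 | egrep 'pos|for|grip'
python3 -m inch '[[1,[0,0.72,-0.82],0],[1,[0,0.72,-0.82],0],[1,[0,0.72,-0.82],0],[1,[0,0.72,-0.82],0],[1,[0,0.72,-0.82],0],[1,[0,0.6,-0.7],0],[1,[0,0.4,-0.5],0],[1,[0,0,0],0]]' 60 | egrep 'pos|for|grip'
python3 - <<'E'
from plan import *
s=env.observe();R=s['tool_rot'];p=s['position']; print(np.degrees(np.arctan2(R[1,1],R[0,1])),p)
P=optics.camera_params('wrist'); im=optics.get_image('wrist')[:,:,::-1]; cv2.imwrite('pics/w25.png',im);np.savez('w25.npz',**P)
print(R.T@(np.array([.5224,.3339,.30])-p)/.03)
E
```

```text
position: [0.5206, 0.1233, 0.3992]
ft_force: [1.4, -0.2, -0.7]
grip_width: 0.0323
position: [0.5217, 0.3353, 0.3986]
ft_force: [0.8, -0.1, -0.9]
grip_width: 0.0321
40.68528950294242 [0.522 0.335 0.399]
[ 3.285 -0.013  0.053]
```

View pics/w25.png

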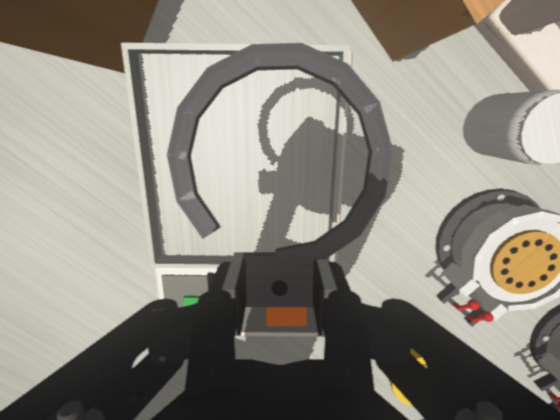

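```bash
python3 - <<'E'
from plan import *
P=dict(np.load('w25.npz'));s=env.observe()
a,b,c=[onz(P,p,.071) for p in ((123,44),(351,50),(157,264))]
for X in (a,b,c): print(X,1000*(s['tool_rot'].T@(X-s['position'])))
print(np.linalg.norm(b-a),np.linalg.norm(c-a),'ctr',(b+c)/2, 'head',np.degrees(np.arctan2(*(a-c)[1::-1])))
m=(b+c)/2; print(1000*(s['tool_rot'].T@(m-s['position'])))
E
```

```text
[0.535 0.527 0.071] [ 327.593  135.86  -138.714]
[0.661 0.373 0.071] [327.555 131.198  60.908]
[0.375 0.385 0.071] [ 327.68   -78.371 -134.976]
0.19967631477578948 0.2142636312047889 ctr [0.518 0.379 0.071] head 41.63353265039776
[327.618  26.414 -37.034]
```

```bash

python3 -m inch '[[1,[0.5,0,0],0],[1,[0.8,0,0],0],[1,[0.9,0,0],0],[1,[0.9,0,0],0],[1,[0.9,0,0],0],[1,[0.7,0,0],0],[1,[0.5,0,0],0],[1,[0.2,0,0],0]]' 60 | egrep 'pos|for|grip'
python3 -m inch '[[1,[0.1,0,0],0],[1,[0,0,0],0],[1,[0,0,0],0],[1,[0.1,0,0],0],[1,[0,0,0],0],[1,[0,0,0],0],[1,[0,0,0],0],[1,[0,0,0],0]]' 60 | egrep 'pos|for|grip'
python3 - <<'E'
from plan import *
im=optics.get_image('side')[:,:,::-1]; cv2.imwrite('pics/d25.png',im); crop(im,180,60,330,180,5,'pics/d25c.png')
E
```

```text
position: [0.5224, 0.3309, 0.2348]
ft_force: [-0.2, -0.8, -0.7]
grip_width: 0.0321
position: [0.5225, 0.3322, 0.2312]
ft_force: [-0.2, 0.0, 0.2]
grip_width: 0.0323
```

View pics/d25c.png

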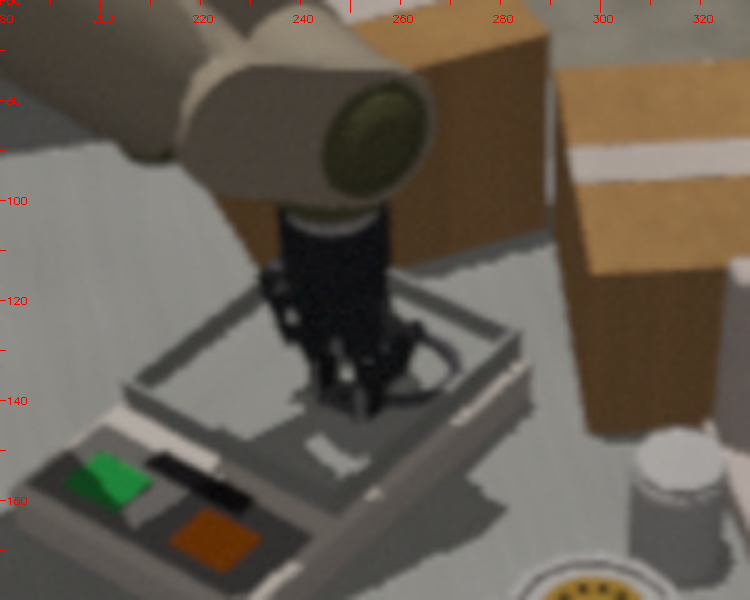

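Ring over the pan, still clear. Continuing gently.

```bash

python3 -m inch '[[1,[0.07,0,0],0],[1,[0,0,0],0],[1,[0,0,0],0],[1,[0.05,0,0],0],[1,[0,0,0],0],[1,[0,0,0],0],[1,[0,0,0],0],[1,[0,0,0],0]]' 60 | egrep 'pos|for|grip'
python3 -m inch '[[1,[0.05,0,0],0],[1,[0,0,0],0],[1,[0,0,0],0],[1,[0.04,0,0],0],[1,[0,0,0],0],[1,[0,0,0],0],[1,[0,0,0],0],[1,[0,0,0],0]]' 60 | egrep 'pos|for|grip'
```

```text
position: [0.5225, 0.3321, 0.2275]
ft_force: [-0.5, -0.4, 0.9]
grip_width: 0.0323
position: [0.5225, 0.3321, 0.2248]
ft_force: [-0.6, -2.1, 2.9]
grip_width: 0.0324
```

```bash

python3 -m inch '[[0,[0,0,0],0],[0,[0,0,0],0],[0,[0,0,0],0],[0,[0,0,0],0],[0,[-0.3,0,0],0],[0,[-0.6,0,0],0],[0,[-0.9,0,0],0],[0,[-0.9,0,0],0]]' | egrep 'pos|for|grip'
python3 -m inch '[[-1,[-0.9,0,0],0],[-1,[-0.9,0,0],0],[-1,[-0.9,0,0],0],[-1,[-0.5,0,0],0],[-1,[0,0,0],0],[-1,[0,0,0],0],[-1,[0,0,0],0],[-1,[0,0,0],0]]' | egrep 'pos|for|grip'
python3 - <<'E'
from plan import *
s=env.observe();R=s['tool_rot'];p=s['position']; print(np.degrees(np.arctan2(R[1,1],R[0,1])),p)
P=optics.camera_params('wrist'); im=optics.get_image('wrist')[:,:,::-1]; cv2.imwrite('pics/w26.png',im);np.savez('w26.npz',**P)
E
```

```text
position: [0.5224, 0.3321, 0.3069]
ft_force: [-0.2, 0.3, 0.8]
grip_width: 0.0423
position: [0.5225, 0.3321, 0.4003]
ft_force: [0.5, -0.5, -0.7]
grip_width: 0.0854
40.541338900320625 [0.522 0.332 0.4  ]
```

View pics/w26.png

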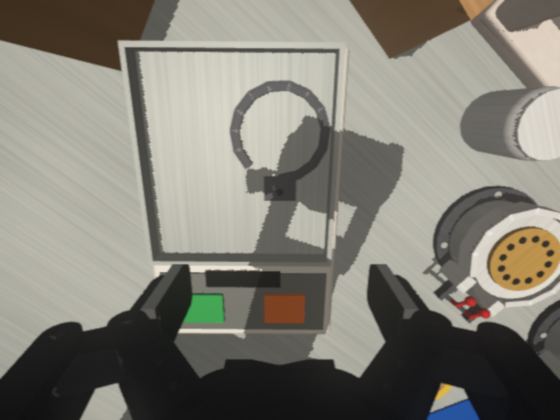

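Ring 2 lies flat in the pan at about (280,130). Now going for head A's ring.

```bash

python3 -m inch '[[-1,[0,-0.5,0.6],0],[-1,[0,-0.76,0.94],0],[-1,[0,-0.76,0.94],0],[-1,[0,-0.76,0.94],0],[-1,[0,-0.76,0.94],0],[-1,[0,-0.76,0.94],0],[-1,[0,-0.76,0.94],0],[-1,[0,-0.76,0.94],0]]' | egrep 'pos|for|grip'
python3 -m inch '[[-1,[0,-0.76,0.94],0],[-1,[0,-0.76,0.94],0],[-1,[0,-0.76,0.94],0],[-1,[0,-0.76,0.94],0],[-1,[0,-0.76,0.94],0],[-1,[0,-0.76,0.94],0],[-1,[0,-0.76,0.94],0],[-1,[0,-0.76,0.94],0]]' | egrep 'pos|for|grip'
python3 -m inch '[[-1,[0,-0.76,0.94],1],[-1,[0,-0.5,0.6],1],[-1,[0,0,0],1],[-1,[0,0,0],1],[-1,[0,0,0],1],[-1,[0,0,0],1],[-1,[0,0,0],1],[-1,[0,0,0],1]]' | egrep 'pos|for|grip'
python3 -m inch '[[-1,[0,0,0],1],[-1,[0,0,0],1],[-1,[0,0,0],1],[-1,[0,0,0],1],[-1,[0,0,0],1],[-1,[0,0,0],1],[-1,[0,0,0],1],[-1,[0,0,0],0.43]]' | egrep 'pos|for|grip'
python3 - <<'E'
from plan import *
s=env.observe();R=s['tool_rot'];p=s['position']; print(np.degrees(np.arctan2(R[1,1],R[0,1])),p)
P=optics.camera_params('wrist'); im=optics.get_image('wrist')[:,:,::-1]; cv2.imwrite('pics/w27.png',im);np.savez('w27.npz',**P)
print(R.T@(np.array([.5392,-.3170,.30])-p)/.03)
E
```

```text
position: [0.5296, 0.0533, 0.4011]
ft_force: [0.2, 0.1, 0.3]
grip_width: 0.0854
position: [0.5376, -0.2369, 0.401]
ft_force: [0.8, -0.2, -0.3]
grip_width: 0.0856
position: [0.5372, -0.2947, 0.4008]
ft_force: [-0.6, 0.3, -0.2]
grip_width: 0.0851
position: [0.5372, -0.2947, 0.4008]
ft_force: [0.1, -0.6, 0.1]
grip_width: 0.0851
-36.86306092062299 [ 0.537 -0.295  0.401]
[3.36  0.505 0.555]
```

View pics/w27.png

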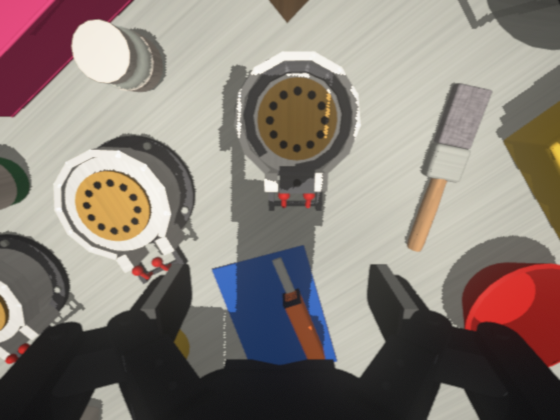

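```bash

python3 -m inch '[[-1,[0.4,0.25,0.28],0.02],[-1,[0.7,0.25,0.28],-0.06],[-1,[0.7,0,0],0],[-1,[0.7,0,0],0],[-1,[0.5,0,0],0],[-1,[0.3,0,0],0],[-1,[0,0,0],0],[-1,[0,0,0],0]]' | egrep 'pos|for|grip'
python3 - <<'E'
from plan import *
s=env.observe();R=s['tool_rot'];p=s['position']; print(np.degrees(np.arctan2(R[1,1],R[0,1])),p)
P=optics.camera_params('wrist'); im=optics.get_image('wrist')[:,:,::-1]; cv2.imwrite('pics/w28.png',im);np.savez('w28.npz',**P)
crop(im,220,190,340,290,6,'pics/w28c.png'); im=cv2.imread('pics/w27.png'); crop(im,230,150,350,250,6,'pics/w27c.png')
print(R.T@(np.array([.5392,-.3170,.243])-p)/.03)
E
```

```text
position: [0.5392, -0.3175, 0.3024]
ft_force: [0.1, -0.2, 1.1]
grip_width: 0.0857
-36.38175611501196 [ 0.539 -0.318  0.302]
[ 1.981 -0.01  -0.013]
```

View pics/w27c.png

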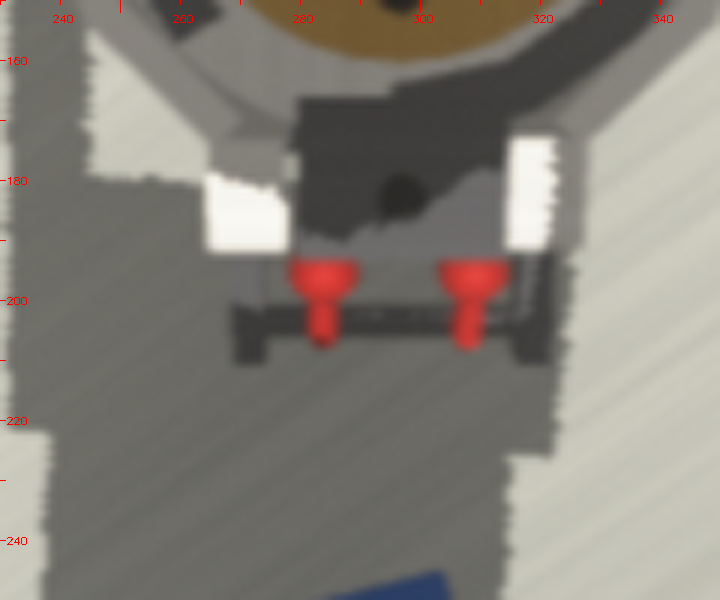

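View pics/w28c.png

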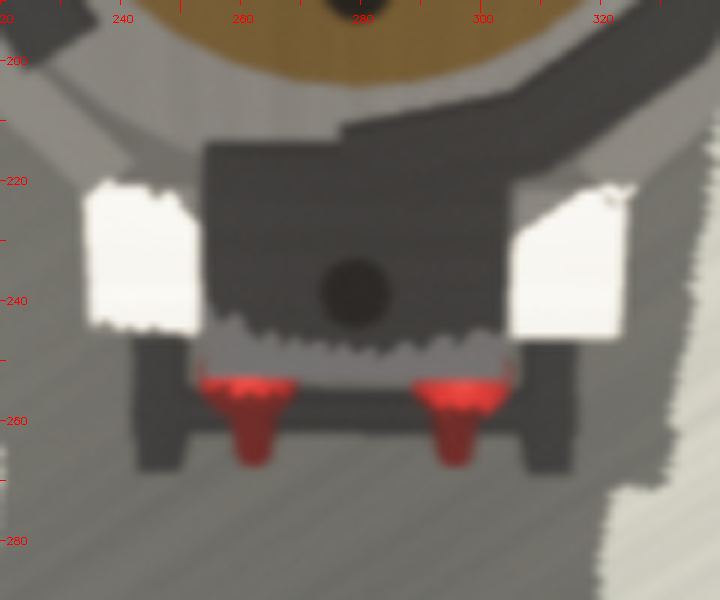

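```bash
python3 - <<'E'
from plan import *
a=dict(np.load('w27.npz'));b=dict(np.load('w28.npz'));s=env.observe()
for n,p,q in (('dot',(297.2,182.7),(279.2,238.7)),('R',(314,192.5),(304.5,252.5))):
    X,e=tri([(a,p),(b,q)]); print(n,X,e,'tool mm',1000*(s['tool_rot'].T@(X-s['position'])))
E
```

```text
dot [ 0.537 -0.315  0.085] 0.00013959014849069038 tool mm [217.869  -3.263  -0.653]
R [ 0.519 -0.323  0.086] 0.0003791609329468304 tool mm [217.375 -13.024  15.971]
```

Ear is raised (85 mm) and the alignment matches the first. Descend and grip.

```bash

python3 -m inch '[[-1,[0.3,0,0],0],[-1,[0.4,0,0],0],[-1,[0.4,0,0],0],[-1,[0.4,0,0],0],[-1,[0.3,0,0],0],[-1,[0.1,0,0],0],[-1,[0,0,0],0],[-1,[0,0,0],0]]' | egrep 'pos|for'
python3 -m inch '[[0,[0.07,0,0],0],[0,[0,0,0],0],[0,[0,0,0],0],[0,[0,0,0],0],[0,[0,0,0],0],[0,[0,0,0],0],[0,[0,0,0],0],[0,[0,0,0],0]]' 40 | egrep 'pos|for|grip'
python3 -m inch '[[1,[0,0,0],0],[1,[0,0,0],0],[1,[0,0,0],0],[1,[0,0,0],0],[1,[0,0,0],0],[1,[0,0,0],0],[1,[0,0,0],0],[1,[0,0,0],0]]' 60 | egrep 'pos|for|grip'
```

```text
position: [0.5393, -0.3172, 0.2462]
ft_force: [-0.7, -0.9, -0.2]
position: [0.5392, -0.3171, 0.2437]
ft_force: [0.6, -0.4, 0.1]
grip_width: 0.0426
position: [0.5392, -0.3171, 0.2437]
ft_force: [1.2, -0.4, 1.3]
grip_width: 0.0319
```

```bash

python3 -m inch '[[1,[-0.1,0,0],0],[1,[-0.2,0,0],0],[1,[-0.3,0,0],0],[1,[-0.4,0,0],0],[1,[-0.5,0,0],0],[1,[-0.6,0,0],0],[1,[-0.6,0,0],0],[1,[-0.6,0,0],0]]' 60 | egrep 'pos|for|grip'
python3 -m inch '[[1,[-0.6,0,0],-0.5],[1,[-0.6,0,0],-0.8],[1,[-0.6,0,0],-0.8],[1,[-0.2,0,0],-0.8],[1,[0,0,0],-0.8],[1,[0,0,0],-0.8],[1,[0,0,0],-0.8],[1,[0,0,0],-0.8]]' 60 | egrep 'pos|for|grip'
python3 -m inch '[[1,[0,0,0],-0.8],[1,[0,0,0],-0.8],[1,[0,0,0],-0.8],[1,[0,0,0],-0.8],[1,[0,0,0],-0.8],[1,[0,0,0],-0.8],[1,[0,0,0],-0.8],[1,[0,0,0],-0.8]]' 60 | egrep 'pos|for|grip'
python3 -m inch '[[1,[0,0,0],-0.8],[1,[0,0,0],-0.8],[1,[0,0,0],-0.8],[1,[0,0,0],-0.5],[1,[0,0,0],0],[1,[0,0,0],0],[1,[0,0,0],0],[1,[0,0,0],0]]' 60 | egrep 'pos|for|grip'
python3 - <<'E'
from plan import *
s=env.observe();R=s['tool_rot'];p=s['position']; print(np.degrees(np.arctan2(R[1,1],R[0,1])),p)
P=optics.camera_params('wrist'); im=optics.get_image('wrist')[:,:,::-1]; cv2.imwrite('pics/w29.png',im)
print(R.T@(np.array([.473,.3917,.40])-p)/.03)
E
```

```text
position: [0.539, -0.317, 0.3444]
ft_force: [-0.1, -0.5, -0.6]
grip_width: 0.0325
position: [0.5389, -0.3169, 0.4036]
ft_force: [1.2, 0.8, -0.5]
grip_width: 0.0326
position: [0.5389, -0.3169, 0.4035]
ft_force: [0.2, -0.1, -0.5]
grip_width: 0.0321
position: [0.5391, -0.317, 0.4029]
ft_force: [-0.4, 0.4, 0.2]
grip_width: 0.0322
40.54059173970549 [ 0.539 -0.317  0.403]
[  0.092  13.681 -19.385]
```

View pics/w29.png

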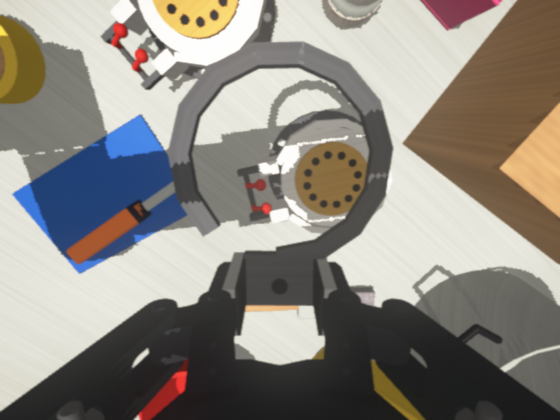

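Ring held. The pick looks shifted on its mat, which I'll check later. Carry to the pan.

```bash

python3 -m inch '[[1,[0,0.33,-0.46],0],[1,[0,0.65,-0.92],0],[1,[0,0.65,-0.92],0],[1,[0,0.65,-0.92],0],[1,[0,0.65,-0.92],0],[1,[0,0.65,-0.92],0],[1,[0,0.65,-0.92],0],[1,[0,0.65,-0.92],0]]' 60 | egrep 'pos|for|grip'
python3 -m inch '[[1,[0,0.65,-0.92],0],[1,[0,0.65,-0.92],0],[1,[0,0.65,-0.92],0],[1,[0,0.65,-0.92],0],[1,[0,0.65,-0.92],0],[1,[0,0.65,-0.92],0],[1,[0,0.65,-0.92],0],[1,[0,0.65,-0.92],0]]' 60 | egrep 'pos|for|grip'
python3 -m inch '[[1,[0,0.65,-0.92],0],[1,[0,0.65,-0.92],0],[1,[0,0.65,-0.92],0],[1,[0,0.65,-0.92],0],[1,[0,0.65,-0.92],0],[1,[0,0.34,-0.5],0],[1,[0,0,0],0],[1,[0,0,0],0]]' 60 | egrep 'pos|for|grip'
python3 - <<'E'
from plan import *
s=env.observe();R=s['tool_rot'];p=s['position']; print(np.degrees(np.arctan2(R[1,1],R[0,1])),p)
P=optics.camera_params('wrist'); im=optics.get_image('wrist')[:,:,::-1]; cv2.imwrite('pics/w30.png',im)
print(R.T@(np.array([.473,.3917,.235])-p)/.03)
E
```

```text
position: [0.5151, -0.0631, 0.4028]
ft_force: [0.3, 0.5, -0.1]
grip_width: 0.0321
position: [0.4899, 0.2062, 0.4029]
ft_force: [1.4, -0.9, 0.0]
grip_width: 0.0318
position: [0.4723, 0.3914, 0.4023]
ft_force: [-0.3, 0.2, -0.4]
grip_width: 0.0322
40.66240170342047 [0.472 0.391 0.402]
[5.577 0.027 0.005]
```

View pics/w30.png

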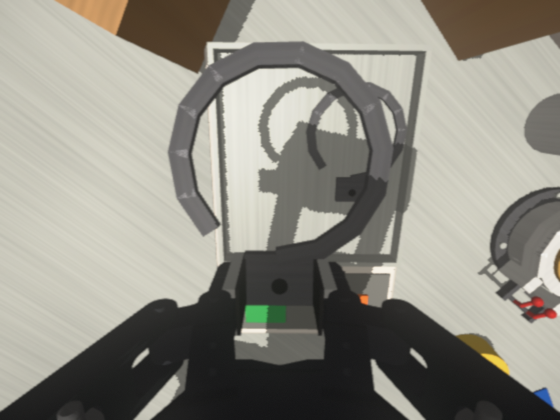

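```bash

python3 -m inch '[[1,[0.5,0,0.16],0],[1,[0.8,0,0],0],[1,[0.9,0,0],0],[1,[0.9,0,0],0],[1,[0.9,0,0],0],[1,[0.8,0,0],0],[1,[0.5,0,0],0],[1,[0.2,0,0],0]]' 60 | egrep 'pos|for|grip'
python3 -m inch '[[1,[0.07,0,0],0],[1,[0,0,0],0],[1,[0,0,0],0],[1,[0.07,0,0],0],[1,[0,0,0],0],[1,[0,0,0],0],[1,[0,0,0],0],[1,[0,0,0],0]]' 60 | egrep 'pos|for|grip'
python3 - <<'E'
from plan import *
im=optics.get_image('scene')[:,:,::-1]; cv2.imwrite('pics/s31.png',im); crop(im,340,210,490,360,4.5,'pics/s31c.png')
E
```

```text
position: [0.4759, 0.3856, 0.2355]
ft_force: [-0.1, -0.6, -1.6]
grip_width: 0.0323
position: [0.4757, 0.3872, 0.2336]
ft_force: [0.5, -0.1, -0.6]
grip_width: 0.0325
```

View pics/s31c.png

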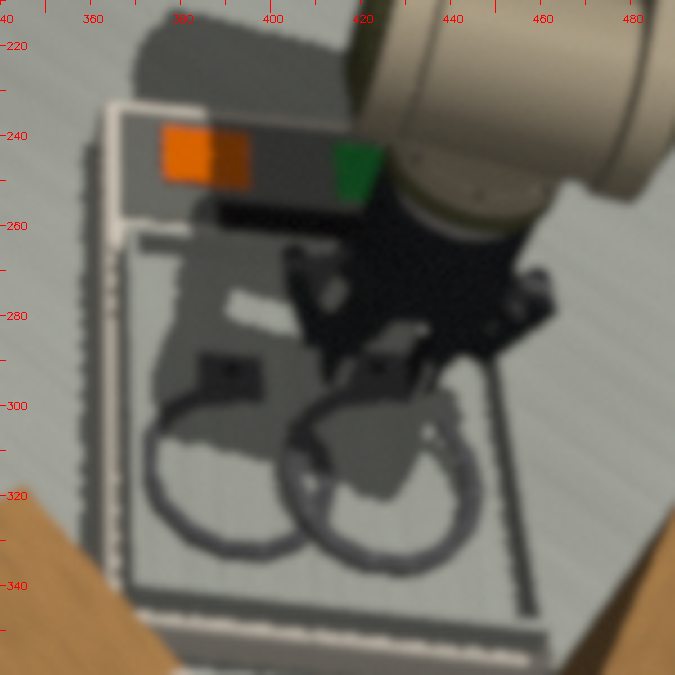

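Second ring is inside the walls with slight overlap on the first. Lower gently.

```bash

python3 -m inch '[[1,[0.07,0,0],0],[1,[0,0,0],0],[1,[0,0,0],0],[1,[0.06,0,0],0],[1,[0,0,0],0],[1,[0,0,0],0],[1,[0,0,0],0],[1,[0,0,0],0]]' 60 | egrep 'pos|for|grip'
python3 -m inch '[[1,[0.05,0,0],0],[1,[0,0,0],0],[1,[0,0,0],0],[1,[0.05,0,0],0],[1,[0,0,0],0],[1,[0,0,0],0],[1,[0,0,0],0],[1,[0,0,0],0]]' 60 | egrep 'pos|for|grip'
```

```text
position: [0.4758, 0.3871, 0.2297]
ft_force: [-0.2, -0.7, 2.4]
grip_width: 0.0325
position: [0.4757, 0.3872, 0.2266]
ft_force: [-1.8, -0.7, 5.0]
grip_width: 0.0321
```

```bash

python3 -m inch '[[0,[0,0,0],0],[0,[0,0,0],0],[0,[0,0,0],0],[0,[0,0,0],0],[0,[-0.3,0,0],0],[0,[-0.6,0,0],0],[0,[-0.9,0,0],0],[0,[-0.9,0,0],0]]' | egrep 'pos|for|grip'
python3 -m inch '[[1,[-0.9,0,0],0],[1,[-0.9,0,0],0],[1,[-0.9,-0.5,0.3],0],[1,[-0.5,-0.8,0.5],0],[1,[0,-0.5,0.5],0],[1,[0,0,0],0],[1,[0,0,0],0],[1,[0,0,0],0]]' | egrep 'pos|for|grip'
python3 - <<'E'
from plan import *
s=env.observe();R=s['tool_rot'];p=s['position']; print(np.degrees(np.arctan2(R[1,1],R[0,1])),p)
P=optics.camera_params('wrist'); im=optics.get_image('wrist')[:,:,::-1]; cv2.imwrite('pics/w32.png',im);np.savez('w32.npz',**P)
E
```

```text
position: [0.4756, 0.3871, 0.3086]
ft_force: [0.3, 1.1, -0.9]
grip_width: 0.0426
position: [0.4601, 0.3227, 0.4037]
ft_force: [-0.4, 0.3, -0.8]
grip_width: -0.0002
40.589313565064565 [0.46  0.323 0.404]
```

View pics/w32.png

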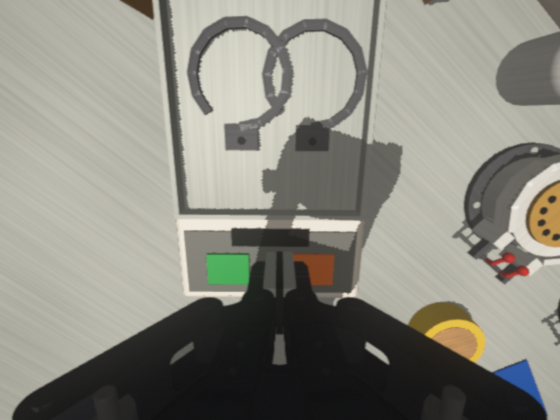

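```bash
python3 - <<'E'
from plan import *
P=dict(np.load('w32.npz'));s=env.observe()
ex=np.array([np.cos(np.radians(40.8)),np.sin(np.radians(40.8))]);ey=np.array([-ex[1],ex[0]]);c=np.array([.519,.381])
for n,uv,z in (('rA',(240.5,68),.056),('rB',(315.5,74),.053),('orange',(314,269),.052),('green',(228.5,269),.052)):
    X=onz(P,uv,z); d=X[:2]-c; print(n,X,'pan',d@ex,d@ey)
S=optics.camera_params('scene');D=optics.camera_params('side')
o=tri([(P,(314,269)),(S,(386,244.5)),(D,(223,168))]);print(o)
t=o[0].copy(); t[2]=.246
print(s['tool_rot'].T@(t-s['position'])/.03, s['time_s'])
E
```

```text
rA [0.526 0.428 0.056] pan 0.03572703158291839 0.031158311307888435
rB [0.569 0.37  0.053] pan 0.030491857216345786 -0.04085197798793473
orange [0.412 0.228 0.052] pan -0.18148488656024778 -0.0459995704038454
green [0.346 0.304 0.052] pan -0.1810700643719722 0.0550877058958022
(array([0.41 , 0.229, 0.052]), np.float64(0.003835568288354943))
[ 5.246 -3.302  1.308] 62.6167
```

Both rings are well inside the limits. Now the orange key.

```bash

python3 -m inch '[[1,[0,-0.8,0.33],0],[1,[0.2,-0.8,0.33],0],[1,[0.5,-0.8,0.33],0],[1,[0.8,-0.8,0.32],0],[1,[0.9,-0.1,0],0],[1,[0.9,0,0],0],[1,[0.8,0,0],0],[1,[0.6,0,0],0]]' | egrep 'pos|for|grip'
python3 -m inch '[[1,[0.4,0,0],0],[1,[0.1,0,0],0],[1,[0,0,0],0],[1,[0,0,0],0],[1,[0,0,0],0],[1,[0,0,0],0],[1,[0,0,0],0],[1,[0,0,0],0]]' | egrep 'pos|for|grip'
```

```text
position: [0.4104, 0.2285, 0.2605]
ft_force: [1.0, 0.8, 0.3]
grip_width: -0.0003
position: [0.4105, 0.2282, 0.2479]
ft_force: [-0.6, -0.3, 0.5]
grip_width: 0.0
```

```bash

python3 -m inch '[[1,[0.3,0,0],0],[1,[0.3,0,0],0],[1,[0.15,0,0],0],[1,[0.03,0,0],0],[1,[0,0,0],0],[1,[0,0,0],0],[1,[0,0,0],0],[1,[0,0,0],0]]' | egrep 'pos|for|grip'
python3 -m inch '[[1,[0.03,0,0],0],[1,[0,0,0],0],[1,[0,0,0],0],[1,[0,0,0],0],[1,[0,0,0],0],[1,[0,0,0],0],[1,[0,0,0],0],[1,[0,0,0],0]]' | egrep 'pos|for|grip'
python3 -m inch '[[1,[0.03,0,0],0],[1,[0,0,0],0],[1,[0,0,0],0],[1,[0,0,0],0],[1,[0,0,0],0],[1,[0,0,0],0],[1,[0,0,0],0],[1,[0,0,0],0]]' | egrep 'pos|for|grip'
```

```text
position: [0.4104, 0.2281, 0.2243]
ft_force: [-1.7, 0.3, 3.3]
grip_width: 0.0003
position: [0.4105, 0.2281, 0.2233]
ft_force: [-3.2, -1.5, 4.9]
grip_width: 0.0001
position: [0.4104, 0.2281, 0.2229]
ft_force: [-4.7, -1.4, 12.6]
grip_width: -0.0002
```

Key bottomed at about 13 N and was held 0.6 s. Rise and inspect the pick.

```bash

python3 -m inch '[[-1,[-0.5,0,0],0],[-1,[-0.9,0,0],0],[-1,[-0.9,0,0],0],[-1,[-0.9,0,0],0],[-1,[-0.9,0,0],0],[-1,[-0.9,0,0],1],[-1,[0,0,0],1],[-1,[0,0,0],1]]' | egrep 'pos|for|grip'
python3 - <<'E'
from plan import *
im=optics.get_image('side')[:,:,::-1]; cv2.imwrite('pics/d33.png',im); crop(im,180,230,300,310,6,'pics/d33c.png')
im=optics.get_image('scene')[:,:,::-1]; cv2.imwrite('pics/s33.png',im)
E
```

```text
position: [0.4107, 0.2282, 0.3738]
ft_force: [0.1, 0.1, -0.0]
grip_width: 0.0851
```

View pics/d33.png

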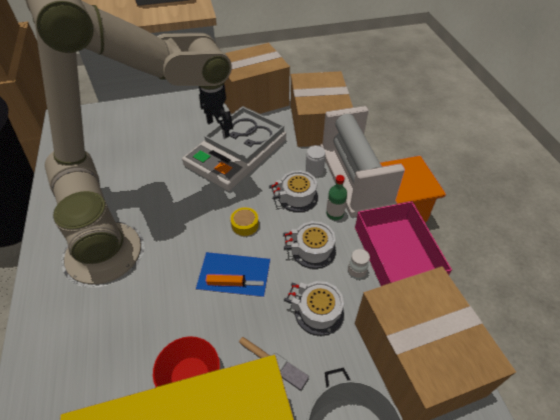

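View pics/d33c.png

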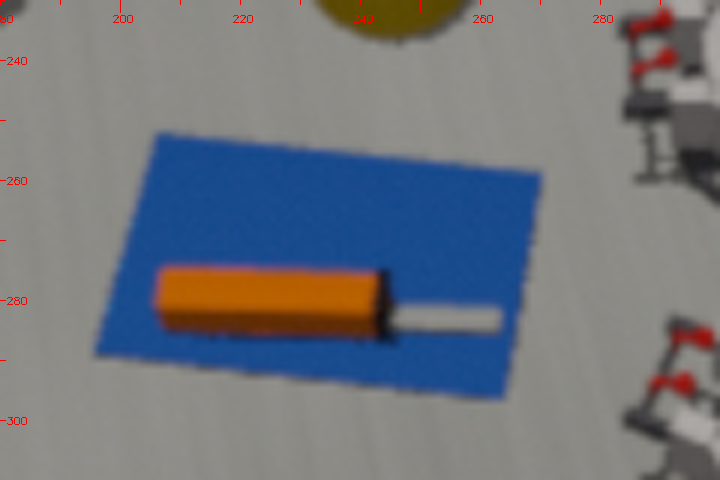

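View pics/s33.png

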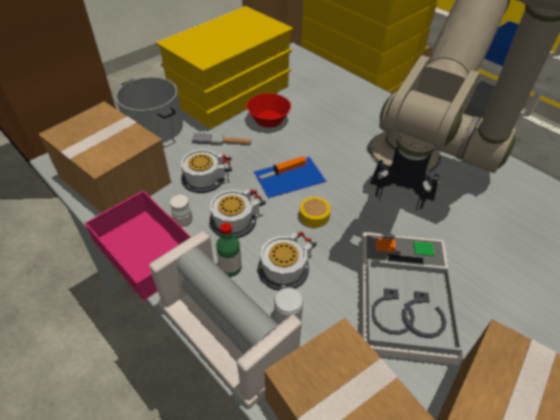

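```bash
python3 - <<'E'
from plan import *
D=optics.camera_params('side')
t=onz(D,(263.3,283.3),.008);b=onz(D,(245.3,283),.008);r=onz(D,(206.9,277.5),.030)
print(t,b,r)
m=np.array([onz(D,p,.004) for p in ((196,289.2),(206.3,252),(270.2,258.7),(264,296.3))]);print(m);c=m.mean(0)
ex=(m[3]-m[0]+m[2]-m[1])[:2];ex/=np.hypot(*ex);ey=np.array([-ex[1],ex[0]])
d=(t-r)[:2];d/=np.hypot(*d);o=t[:2]-.108*d; print('c',c,'o',o,'in mat',(o-c[:2])@ex,(o-c[:2])@ey, np.linalg.norm((t-r)[:2]))
E
```

```text
[ 0.455 -0.226  0.008] [ 0.404 -0.213  0.008] [ 0.3   -0.183  0.03 ]
[[ 0.264 -0.197  0.004]
 [ 0.309 -0.076  0.004]
 [ 0.493 -0.146  0.004]
 [ 0.448 -0.266  0.004]]
c [ 0.378 -0.171  0.004] o [ 0.351 -0.197] in mat -0.016789729585233767 -0.033931400991743604 0.16046958597807126
```

The pick was knocked about 3.5 cm but still lies flat on the mat, at (-17, -34) mm from its centre (limits 70/60). Both rings are in the pan and the robot is clear. One idle call to settle, then hand in.

```bash

python3 -m inch '[[-1,[0,0,0],0],[-1,[0,0,0],0],[-1,[0,0,0],0],[-1,[0,0,0],0],[-1,[0,0,0],0],[-1,[0,0,0],0],[-1,[0,0,0],0],[-1,[0,0,0],0]]'
python3 - <<'E'
from plan import *
im=optics.get_image('side')[:,:,::-1]; crop(im,170,90,300,200,6,'pics/d34c.png')
E
```

```text
time_s: 67.38
position: [0.4105, 0.2281, 0.3723]
tool_rot: [[0.0, 0.902, 0.432], [0.0, 0.432, -0.902], [-1.0, 0.0, 0.0]]
ft_force: [-0.3, -0.1, -0.8]
grip_width: 0.0856
```

View pics/d34c.png

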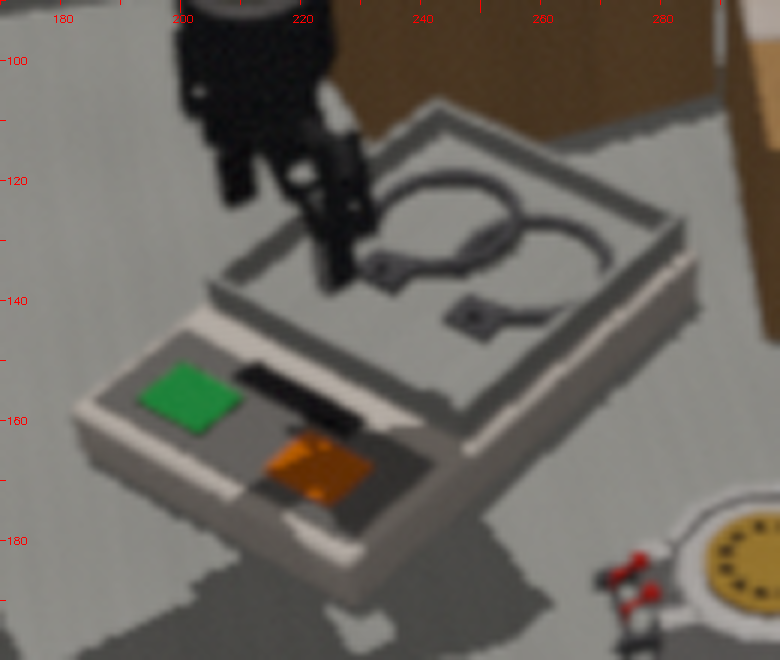

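Both rings lie flat in the pan, side by side (one overlapping), and the gripper hangs well clear.

```bash
python3 -c "
from rig import env
print(env.close_job())"
```

```text
the job is handed in; nothing more can be done
None
```

The job is handed in: both fitted rings are in the pan, both keys were pressed, and the pick lies on its mat. It took about 67 s of the 210 s allowed; closing the job reports no verdict.

- **Keys:** I pressed the green key first, while both rings were still seated, until it bottomed at about 15 N. I pressed the orange key last, to about 13 N. Each was held for over 0.5 s and stayed well under the 60 N limit.
- **Rings:** Two heads carried rings; the one nearest the scale was bare. I levered both ears up with the pick. Their tops then measured 84–86 mm high, so they were resting on the catches before I gripped them. In the pan the ring centres measure about (+36, +31) and (+30, −41) mm from its middle. They overlap slightly, but both lie flat.
- **Pick:** I laid it in the middle of its mat, and it was later knocked about 3.5 cm while the robot was away. My last check puts it flat on the mat at about (−17, −34) mm from centre, inside the 70/60 mm limits, so I left it there.
- **Bystanders and robot:** In the last pictures the bystanders look unmoved and the gripper hangs free. I judged the bystanders by eye and did not measure them.
- **Disagreements:** The camera estimates of the pan centre differed by up to about 5 mm. The first heading I worked out for the head furthest from the scale was about 1.4° off; I corrected it before inserting the pick.

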